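# Pair the harbour models with their settings

### The job

Two harbour models stand loose in the middle of the bench: slide the copper smokestack along the bench into the notch of the planked ship's deck panel, and the white lighthouse into the notch of the stone mole, each pushed fully home so that its round base rests against both faces of its own notch. Keep both models upright and on the bench, do not lift them, and leave the rasp, the granite weight and the paint tin where they are.

Things in the scene. Friction and masses are not known exactly. Their poses are not given: they have to be found in the camera images.
- smokestack: Model ship's copper smokestack: upright copper tube 40 mm thick (56 mm flange at its foot), top 148 mm up, on a wooden, copper-banded round base 120 mm across, 28 mm high, flat on the bench, too wide to grasp. About 0.6 kg. Origin: centre of the base's underside (bench is z = 0), z up; yaw does not matter. Belongs to the deck panel.
- lighthouse: Model white lighthouse with red bands: tower 48 mm thick at the foot, 30 mm near its top, 40 mm gallery, tip 152 mm up, on a grey stone, red-and-white rimmed round base 120 mm across, 28 mm high, flat on the bench, too wide to grasp. About 0.6 kg. Origin: centre of the base's underside (bench is z = 0), z up; yaw does not matter. Belongs to the mole.
- deck: Fixed planked deck panel on the left, copper-lined notch, 22 mm thick, 171 mm wide. 90 degree notch with upright faces opens to -y (yaw within 0.2). Origin: on the bench, where the centre of a base lies when home against both faces (60 mm from each); notch corner 85 mm deeper along +y, mouth lips 76 mm to either side. Rusted clamp 110 mm high behind, from 135 mm; rails 63 mm high.
- mole: Fixed model mole of grey stone blocks on the right, red and white notch faces, 22 mm thick, 171 mm wide. 90 degree notch with upright faces opens to +y (yaw within 0.2). Origin: on the bench, where the centre of a base lies when home against both faces (60 mm from each); notch corner 85 mm deeper along -y, mouth lips 76 mm to either side. Bollards 50 mm high, 145 mm back.
- rasp: Bystander: steel rasp with a wooden handle, 240 mm long, 26 mm wide, 22 mm high, lying near the robot on the right. Origin: under its middle; x runs along it towards the steel end.
- weight: Bystander: smooth round granite weight, 76 mm across, 46 mm high. Origin: centre of its underside.
- tin: Bystander: closed green paint tin, 68 mm across, 75 mm high. Origin: centre of its underside.

How it is judged:
By the outcome, as a careful person would: the job done as asked, in the order asked, and still so for the second after the job is handed in, with the robot touching nothing.
It also fails if it takes over 67 s, if anything falls off the work surface, if the arm or the gripper's body presses on something with over 40 N, if the wrist force passes 120 N, or if a joint passes its speed limit or range.

### The arm

A 6-joint arm with a two-finger parallel gripper is mounted at the origin on the work surface. World frame = base frame: x ahead of the robot, y to its left, z up, the work surface at z = 0. Lengths are in mm, angles in rad, forces in N, time in s.
With the tool pointing down it reaches from about 375 to 925 mm from the base axis. Payload 5.7 kg.
Tool frame: the origin (TCP) lies at the very end of the fingers, on their centre line; the grasp point (between the pads) lies 19 mm behind it; z points along the fingers, y is the line along which they close (so a half turn about z gives the same grasp; the last joint's range is limited). The gripper opens to 85 mm and grips with 20 to 120 N. Pads are 22 mm wide; open, the fingers measure 114 mm over their backs; the gripper's body (76 mm by 85 mm) begins 54 mm behind the grasp point. The pads swing forward as they close: fully open they stand 13 mm farther back than shut.
Start: joints at [-1.406, 0.359, 1.51, -0, 1.272, -0.115], TCP at [165.684, -576.639, 231.267] pointing down, gripper open.
Joint ranges: [-2.97, 2.97], [-1.01, 2.36], [0.21, 2.38], [-0.96, 4.11], [0.2, 2.71], [-2.98, 2.98]. Speed limits (rad/s): [2.39, 2.39, 3.14, 3.14, 3.14, 3.14].

### API

Orientations are given as a unit quaternion [x, y, z, w].
In Python, from workcell import r, cams, ticket gives the robot as it stands.
- The arm moves only by the tool apply_moves, never from a script. Its arguments are lists of equal length, an entry for each row: "fingers": the opening, from 0 (shut) to 1 (fully open); "xyz": the shift along the tool's x, y, z as a fraction of full scale, a list of three; "rot": the turn, a rotation vector about the tool's x, y, z as a fraction of full scale, a list of three. A call has exactly 5 rows; each row shifts and turns the commanded pose from where the row before left it, along the tool's axes as they then stand; what a row does not reach is not made up. Full scale, the value 1, is 0.025 m for a shift and 180 degrees for a turn. A row lasts 1/12 s, in which the tool goes at most 41.7 mm and 7.16 degrees, less where a joint would pass 70% of its speed; a pose out of reach is approached as far as the arm can. A call with a number of a shift or a turn outside -1 to 1 is refused whole. A call with a gripper value outside its range is refused whole. The fingers move at their own pace and stop on an object; "force" is the grip in N (left out, the last holds). Time passes only in rows, so rows that do not move let the fingers close, or fill a call up. It gives the time, the measured TCP pose, the force, the opening and the grip force at its end, in the units of the state.
- r.get_state(): the state, without advancing time (a new reading comes with each control period).
- cams.camera(name): name is "side" or "top" or "wrist"; returns a dict with "pixels" (384x512x3 uint8, red, green, blue), "camera_matrix" (3x3 intrinsics, pixels), "rvec" (rotation vector, rad) and "tvec" (3), from world to camera coordinates, as OpenCV has them. Camera axes: x right, y down, z forward; pixel columns grow to the right and rows downward; lengths in mm; the calibration is good to about 2 mm. The wrist camera is an equidistant fisheye: a pixel r from the principal point sees the ray r / f radians off the axis. A picture is of the moment at which its call begins. There is no depth.
- ticket.sign_off(): hands the job in; it is judged then, once.
The state is a dict: "time": time; "joint_pos": joint angles; "joint_velocities": joint speeds; "joint_torque": joint torques, N m; "tool_pos": TCP position; "orientation": TCP orientation; "force": force on the tool from outside, world axes, zero at the start; "ft_torque": the same for the moment, N m; "opening": finger opening in mm; "grip_force": force on a finger pad.
Only numpy, scipy, OpenCV 4.12 (cv2) and the standard library are available. Lean on these libraries where they do the work, as an engineer would, in place of code of your own. Each camera call takes 0.05 s, during which the arm holds its last target. There are 200 camera calls.

## Working session

There is one attempt and no reset: what is moved stays moved. The work goes in short steps, Python scripts to look and compute and a tool call to move; the robot and the scene stay as the last step left them, time stands still between calls to the robot, and variables do not carry over. Pictures are saved under pics/ and viewed, at most 10 in all, crops included, and the job is handed in when it is done.

Besides the shell and the picture viewer there is one more tool, called after ">>>" in YAML: its name, and indented under it one key for each argument. apply_moves: Moves the arm, as the interface text tells. Shift numbers are shares of 0.025 m and turn numbers shares of 180 degrees, none past 1 either way. Its arguments: {"type":"object","properties":{"fingers":{"type":"array","items":{"type":"number"}},"xyz":{"type":"array","items":{"type":"array","items":{"type":"number"}}},"rot":{"type":"array","items":{"type":"array","items":{"type":"number"}}},"force":{"type":"number"}},"required":["fingers","xyz","rot"]}

```bash
mkdir -p pics; python3 - <<'E'
from workcell import r,cams
import cv2,numpy as np,pickle
s=r.get_state();print(s)
d={}
for n in("top","side"):
    c=cams.camera(n);d[n]=c;cv2.imwrite(f"pics/{n}0.png",c["pixels"][:,:,::-1])
    R=cv2.Rodrigues(np.array(c["rvec"]))[0];print(n,c["camera_matrix"],-R.T@np.array(c["tvec"]).ravel())
pickle.dump(d,open("d0.pkl","wb"))
E
```

```text
{'time': 0.0, 'joint_pos': array([-1.40610909e+00,  3.59490537e-01,  1.51142133e+00, -1.59508485e-05,
        1.27246597e+00, -1.15088115e-01]), 'joint_velocities': array([-0.0013138 , -0.00025534,  0.00159379,  0.00089699,  0.00196271,
       -0.00040832]), 'joint_torque': array([ 1.61323402e-03, -5.27612007e+01, -2.78621900e+01,  1.73941680e-04,
        1.34628129e-02, -1.17914033e-05]), 'tool_pos': array([ 165.56895328, -576.01707806,  230.46640009]), 'orientation': array([ 9.90230942e-01,  1.39434162e-01, -2.97522667e-05, -8.92126354e-04]), 'force': array([ 0.52638714,  1.46704575, -0.24050265]), 'ft_torque': array([-0.0113239 ,  0.0761909 ,  0.00662479]), 'grip_force': 0.0, 'opening': 85.3992233679414}
top [[346.47224899   0.         259.65781791]
 [  0.         346.47224899 191.95915271]
 [  0.           0.           1.        ]] [364.68758099  -5.62213968 940.27917061]
side [[402.02852724   0.         255.14452691]
 [  0.         402.02852724 190.99821402]
 [  0.           0.           1.        ]] [310.65086896 828.1033993  897.00939004]
```

View pics/top0.png

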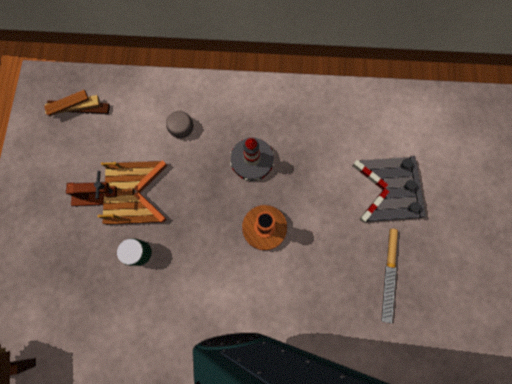

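View pics/side0.png

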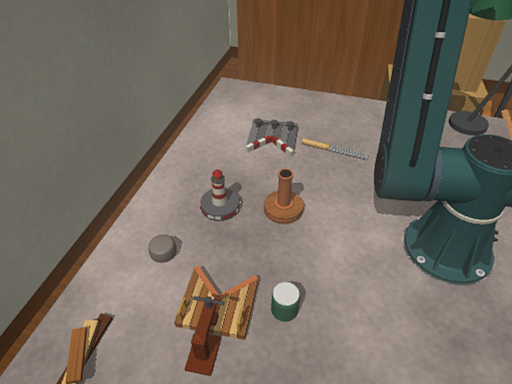

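```bash
cat > h.py <<'E'
import cv2,numpy as np,pickle
def cam(c):
    return np.array(c["camera_matrix"]),cv2.Rodrigues(np.array(c["rvec"]))[0],np.array(c["tvec"]).ravel()
def unproj(c,uv,z):
    K,R,t=cam(c);d=R.T@np.linalg.solve(K,[uv[0],uv[1],1]);o=-R.T@t
    return o+d*(z-o[2])/d[2]
def rect(c,z,x1,y1,w,h,s):
    # output pixel (i,j): y=y1-i/s, x=x1-j/s
    K,R,t=cam(c)
    A=np.array([[0,-1/s,x1],[-1/s,0,y1],[0,0,z],[0,0,1]])
    H=K@np.c_[R,t]@A
    return cv2.warpPerspective(c["pixels"][:,:,::-1].copy(),H,(w,h),flags=cv2.INTER_LINEAR|cv2.WARP_INVERSE_MAP)
E
python3 - <<'E'
from h import *
c=pickle.load(open("d0.pkl","rb"))["top"]
im=rect(c,22,620,470,800,450,0.88) if 0 else rect(c,22,640,430,800,420,0.95)
for y in range(400,-420,-100):
    u=int((430-y)*.95);cv2.line(im,(u,0),(u,419),(255,255,0),1);cv2.putText(im,str(y),(u,10),0,.35,(255,255,255))
for x in range(600,200,-100):
    v=int((640-x)*.95);cv2.line(im,(0,v),(799,v),(255,255,0),1);cv2.putText(im,str(x),(0,v),0,.35,(255,255,255))
cv2.imwrite("pics/rect.png",im)
# two-panel zooms + base zooms
a=rect(c,22,540,400,400,300,2);b=rect(c,22,540,-200,400,300,2)
e=rect(c,28,560,110,400,300,1.5)
e2=rect(c,0,560,110,400,300,1.5)
cv2.imwrite("pics/zoom.png",np.vstack([np.hstack([a,b]),np.hstack([e,e2])]))
E
```

```text
(no output)
```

View pics/rect.png

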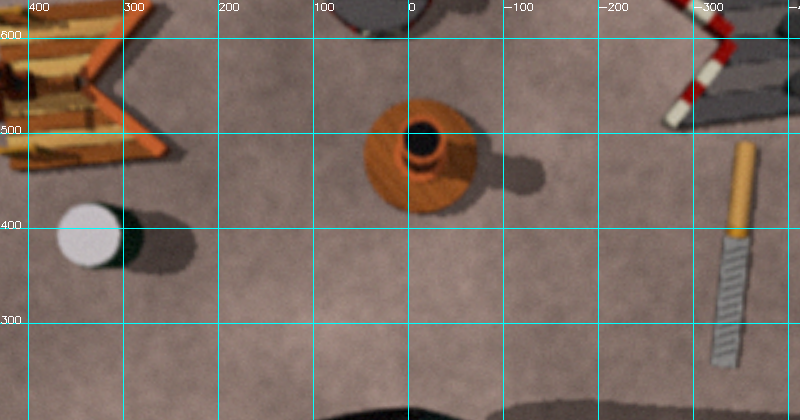

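View pics/zoom.png

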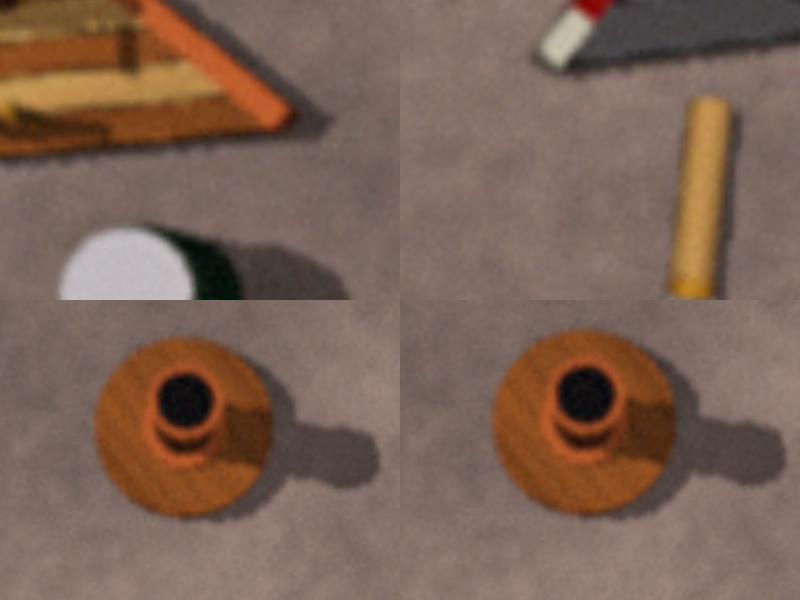

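The smokestack's base is centred near x 473, y −13 in the rectified view. My window cut off the panels at the top, so I'll redo it with the window shifted.

```bash
python3 - <<'E'
from h import *
c=pickle.load(open("d0.pkl","rb"))["top"]
def g(z,x1,y1,s=2):
    im=rect(c,z,x1,y1,400,300 if s<2 else 300,s)
    for k in range(-500,900,20):
        u=int((y1-k)*s);v=int((x1-k)*s)
        if 0<=u<400: cv2.line(im,(u,0),(u,5),(255,255,0),1); cv2.putText(im,str(k),(u,14),0,.3,(255,255,255)) if k%40==0 else 0
        if 0<=v<300: cv2.line(im,(0,v),(5,v),(255,255,0),1); cv2.putText(im,str(k),(6,v+3),0,.3,(255,255,255)) if k%40==0 else 0
    return im
cv2.imwrite("pics/zoom2.png",np.vstack([np.hstack([g(22,670,440,1.5),g(22,670,-200,1.5)]),np.hstack([g(28,560,110,1.5),g(28,720,130,1.5)])]))
E
```

```text
(no output)
```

View pics/zoom2.png

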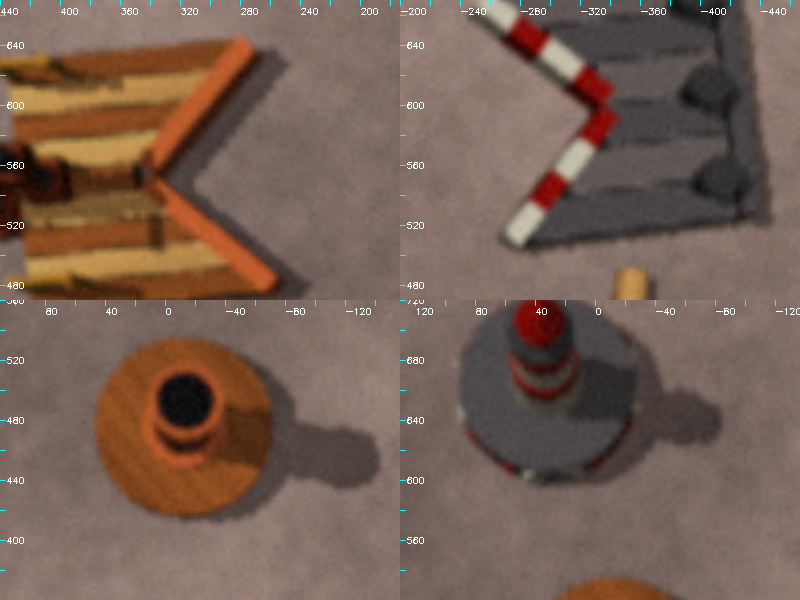

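The notches, both bases and their approximate poses are visible in the zoom: deck corner at (160,177), mole corner at (597,103), smokestack centre at (184,427), lighthouse centre at (547,388). I'll refine these by fitting edges numerically.

```bash
cat >> h.py <<'E'
from scipy.optimize import differential_evolution as DE
from scipy.ndimage import map_coordinates
def proj(c,P):
    K,R,t=cam(c);q=(P@R.T+t)@K.T;return q[:,:2]/q[:,2:]
def samp(img,c,P):
    q=proj(c,P);return np.stack([map_coordinates(img[:,:,k],[q[:,1],q[:,0]],order=1) for k in range(3)],1)
def contrast(img,c,A,B): # mean colour step across an edge
    return np.linalg.norm((samp(img,c,A)-samp(img,c,B)),axis=1).mean()
def fitbase(c,g,span=15,rng=(0,2*np.pi)):
    img=cv2.GaussianBlur(c["pixels"],(3,3),0).astype(float);a=np.linspace(*rng,90)
    ring=lambda p,r:np.c_[p[0]+r*np.cos(a),p[1]+r*np.sin(a),0*a+28]
    f=lambda p:-contrast(img,c,ring(p,57.5),ring(p,62.5))
    s=DE(f,[(g[0]-span,g[0]+span),(g[1]-span,g[1]+span)],seed=1,tol=1e-6);return s.x,s.fun
def notchpts(p,sgn,off):
    x,y,w=p;n=np.array([-sgn*np.sin(w),sgn*np.cos(w)]);l=np.array([n[1],-n[0]])
    c0=np.array([x,y])+85*n+off*np.sqrt(2)*n; t=np.linspace(6,100,40)[:,None]
    P=np.vstack([c0+t*(-n+k*l)/np.sqrt(2) for k in(1,-1)]);return np.c_[P,np.full(len(P),22.)]
def fitnotch(c,g,sgn):
    img=cv2.GaussianBlur(c["pixels"],(3,3),0).astype(float)
    f=lambda p:-contrast(img,c,notchpts(p,sgn,2.5),notchpts(p,sgn,-2.5))
    s=DE(f,[(g[0]-15,g[0]+15),(g[1]-15,g[1]+15),(-.25,.25)],seed=1,tol=1e-6);return s.x,s.fun
E
python3 - <<'E'
from h import *
d=pickle.load(open("d0.pkl","rb"))
for n in("top","side"):
    c=d[n];print(n)
    print("stack",fitbase(c,(475,-13)));print("light",fitbase(c,(663,32)))
    print("deck",fitnotch(c,(559,251),1));print("mole",fitnotch(c,(590,-247),-1))
    print(unproj(c,(131,252) if n=="top" else (286,290),75))
E
```

```text
top
stack (array([474.83484068, -12.46743017]), np.float64(-43.10791577727829))
light (array([663.78726564,  33.70073168]), np.float64(-31.839319516081655))
deck (array([5.62791460e+02, 2.53474815e+02, 9.48019981e-02]), np.float64(-80.6935073437296))
mole (array([ 5.75000000e+02, -2.56272815e+02,  1.35753140e-01]), np.float64(-88.83564139298556))
[389.46858535 312.28684901  75.        ]
side
stack (array([474.6810328 , -13.55854971]), np.float64(-29.36356376704419))
light (array([665.04058227,  38.27913013]), np.float64(-30.839869538562102))
deck (array([5.62042485e+02, 2.52024788e+02, 1.00172629e-01]), np.float64(-57.397518938824376))
mole (array([ 5.80151531e+02, -2.61999999e+02,  1.43237289e-01]), np.float64(-46.80476422723567))
[391.82920072 308.97284257  75.        ]
```

```bash
python3 - <<'E'
from h import *
d=pickle.load(open("d0.pkl","rb"))
ims=[]
for g in((590,-247),(582,-240),(595,-240),(600,-250)): print(fitnotch(d["top"],g,-1),fitnotch(d["side"],g,-1))
def ov(z,x1,y1,pts,s=2.0):
    im=rect(d["top"],z,x1,y1,400,300,s)
    for P,col in pts:
        for p in P: cv2.circle(im,(int((y1-p[1])*s),int((x1-p[0])*s)),0,col,-1)
    return im
a=np.linspace(0,6.28,80);ring=lambda x,y:np.c_[x+60*np.cos(a),y+60*np.sin(a)]
G,R=(0,255,0),(255,0,255)
im=np.vstack([np.hstack([ov(22,640,400,[(notchpts((562.6,253,.097),1,0),G)]),ov(22,670,-200,[(notchpts((575,-256.3,.136),-1,0),G),(notchpts((590,-247,.136),-1,0),R)])]),
 np.hstack([ov(28,550,90,[(ring(474.8,-13),G)]),ov(28,740,130,[(ring(663.8,33.7),G)])])])
cv2.imwrite("pics/ov.png",im)
E
```

```text
(array([ 5.75000000e+02, -2.56272815e+02,  1.35753140e-01]), np.float64(-88.83564139298556)) (array([ 5.80151531e+02, -2.61999999e+02,  1.43237289e-01]), np.float64(-46.80476422723567))
(array([ 5.73889784e+02, -2.54999999e+02,  1.38590328e-01]), np.float64(-88.17108057549419)) (array([ 5.69230326e+02, -2.39357323e+02,  1.50944364e-01]), np.float64(-46.02325408682683))
(array([ 5.82102920e+02, -2.45620534e+02,  1.37080591e-01]), np.float64(-80.72127321405506)) (array([ 6.00616203e+02, -2.38081272e+02,  1.32392299e-01]), np.float64(-45.757085113548136))
(array([ 5.89904661e+02, -2.50354492e+02,  1.36467068e-01]), np.float64(-76.8638666912858)) (array([ 6.00618803e+02, -2.38081267e+02,  1.32360031e-01]), np.float64(-45.75707566902189))
```

View pics/ov.png

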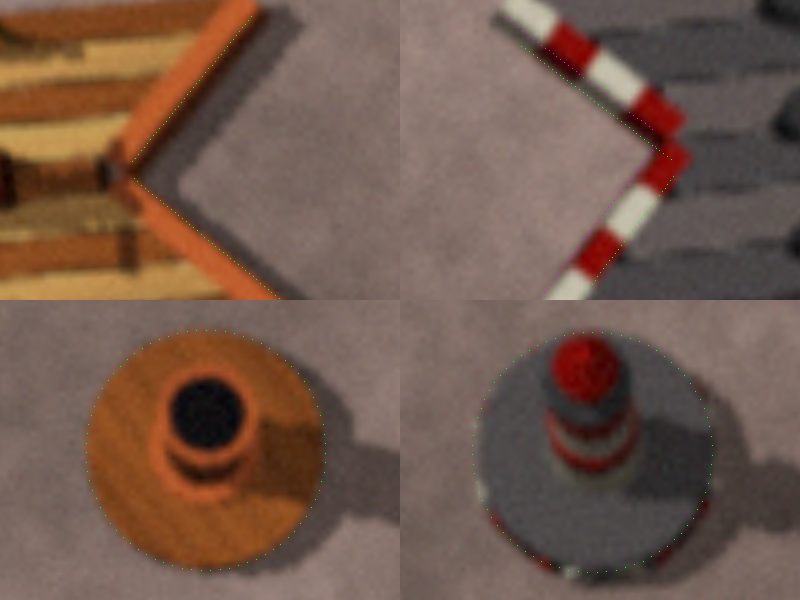

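The deck and both bases fit tightly. For the mole, the lower face lies on the magenta line and the upper strip edge is about 4 mm further up, so I'll take its origin as about (593,−249) with yaw 0.136. Next is a small helper that converts waypoints into tool-axis rows.

```bash
cat > plan.py <<'E'
import numpy as np
from workcell import r
from scipy.spatial.transform import Rotation as Ro
def state():
    s=r.get_state();R=Ro.from_quat(s["orientation"]).as_matrix();psi=np.degrees(np.arctan2(R[1,0],R[0,0]))
    print("t %.2f"%s["time"],"pos",np.round(s["tool_pos"],1),"psi %.2f"%psi,"tilt",np.round(R[:2,2],4),"F",np.round(s["force"],1),"open %.1f"%s["opening"])
    return np.array(s["tool_pos"]),psi
def plan(wps): # (x,y,z,psi,rows)
    p,a=state()
    for *q,b,n in wps:
        q=np.array(q);st=(q-p)/n;da=(b-a)/n;out=[]
        for i in range(n):
            c,s=np.cos(np.radians(a)),np.sin(np.radians(a))
            v=np.array([c*st[0]+s*st[1],s*st[0]-c*st[1],-st[2]])/25
            out.append(np.round(v,3).tolist());a+=da
        p=q;print("rot z %.4f"%(-da/180),out)
E
python3 - <<'E'
from plan import *
plan([(444,-103,140,71.2,30),(444,-103,9,71.2,10)])
E
```

```text
t 0.10 pos [ 165.6 -576.   230.5] psi 16.03 tilt [-0.0002  0.0017] F [ 0.3 -0.1 -0.3] open 85.5
rot z -0.0102 [[0.531, -0.504, 0.121], [0.547, -0.486, 0.121], [0.562, -0.469, 0.121], [0.577, -0.45, 0.121], [0.591, -0.432, 0.121], [0.605, -0.412, 0.121], [0.618, -0.393, 0.121], [0.63, -0.373, 0.121], [0.641, -0.352, 0.121], [0.652, -0.332, 0.121], [0.663, -0.31, 0.121], [0.672, -0.289, 0.121], [0.681, -0.267, 0.121], [0.689, -0.245, 0.121], [0.697, -0.223, 0.121], [0.704, -0.201, 0.121], [0.71, -0.178, 0.121], [0.715, -0.155, 0.121], [0.72, -0.132, 0.121], [0.724, -0.109, 0.121], [0.727, -0.086, 0.121], [0.729, -0.062, 0.121], [0.731, -0.039, 0.121], [0.732, -0.015, 0.121], [0.732, 0.008, 0.121], [0.731, 0.032, 0.121], [0.73, 0.055, 0.121], [0.728, 0.079, 0.121], [0.725, 0.102, 0.121], [0.721, 0.125, 0.121]]
rot z -0.0000 [[0.0, 0.0, 0.524], [0.0, 0.0, 0.524], [0.0, 0.0, 0.524], [0.0, 0.0, 0.524], [0.0, 0.0, 0.524], [0.0, 0.0, 0.524], [0.0, 0.0, 0.524], [0.0, 0.0, 0.524], [0.0, 0.0, 0.524], [0.0, 0.0, 0.524]]
```

>>> apply_moves:
  fingers: [0.47,0.47,0.47,0.47,0.47]
  xyz:
    - [0,0,0]
    - [0,0,0]
    - [0,0,0]
    - [0,0,0]
    - [0,0,0]
  rot:
    - [0,0,-0.0306]
    - [0,0,-0.0306]
    - [0,0,-0.0306]
    - [0,0,-0.0306]
    - [0,0,-0.0306]

```text
time: 0.52
tool_pos: [165.6, -576.2, 230.8]
orientation: [0.928, 0.373, 0.0, -0.001]
force: [-0.4, -0.2, 0.6]
opening: 40.2
grip_force: 0.0
```

>>> apply_moves:
  fingers: [0.47,0.47,0.47,0.47,0.47]
  xyz:
    - [0,0,0]
    - [0,0,0]
    - [0,0,0]
    - [0,0,0]
    - [0,0,0]
  rot:
    - [0,0,-0.0306]
    - [0,0,-0.0306]
    - [0,0,-0.0306]
    - [0,0,-0.0306]
    - [0,0,-0.0306]

```text
time: 0.93
tool_pos: [165.6, -576.3, 230.8]
orientation: [0.812, 0.583, 0.0, -0.001]
force: [0.4, -0.1, -0.2]
opening: 40.3
grip_force: 0.0
```

>>> apply_moves:
  fingers: [0.47,0.47,0.47,0.47,0.47]
  xyz:
    - [0.86,0.178,0.145]
    - [0.86,0.178,0.145]
    - [0.86,0.178,0.145]
    - [0.86,0.178,0.145]
    - [0.86,0.178,0.145]
  rot:
    - [0,0,0]
    - [0,0,0]
    - [0,0,0]
    - [0,0,0]
    - [0,0,0]

```text
time: 1.35
tool_pos: [221.8, -480.9, 212.6]
orientation: [0.814, 0.581, 0.0, -0.0]
force: [-0.5, -0.3, 0.7]
opening: 40.0
grip_force: 0.0
```

>>> apply_moves:
  fingers: [0.47,0.47,0.47,0.47,0.47]
  xyz:
    - [0.86,0.178,0.145]
    - [0.86,0.178,0.145]
    - [0.86,0.178,0.145]
    - [0.86,0.178,0.145]
    - [0.86,0.178,0.145]
  rot:
    - [0,0,0]
    - [0,0,0]
    - [0,0,0]
    - [0,0,0]
    - [0,0,0]

```text
time: 1.77
tool_pos: [277.6, -386.4, 194.6]
orientation: [0.814, 0.581, 0.0, -0.0]
force: [0.5, 0.5, 0.2]
opening: 40.4
grip_force: 0.0
```

>>> apply_moves:
  fingers: [0.47,0.47,0.47,0.47,0.47]
  xyz:
    - [0.86,0.178,0.145]
    - [0.86,0.178,0.145]
    - [0.86,0.178,0.145]
    - [0.86,0.178,0.145]
    - [0.86,0.178,0.145]
  rot:
    - [0,0,0]
    - [0,0,0]
    - [0,0,0]
    - [0,0,0]
    - [0,0,0]

```text
time: 2.18
tool_pos: [333.5, -291.9, 176.6]
orientation: [0.814, 0.581, 0.0, -0.0]
force: [0.2, 0.4, 0.6]
opening: 40.0
grip_force: 0.0
```

>>> apply_moves:
  fingers: [0.47,0.47,0.47,0.47,0.47]
  xyz:
    - [0.86,0.178,0.145]
    - [0.86,0.178,0.145]
    - [0.86,0.178,0.145]
    - [0.86,0.178,0.145]
    - [0.86,0.178,0.145]
  rot:
    - [0,0,0]
    - [0,0,0]
    - [0,0,0]
    - [0,0,0]
    - [0,0,0]

```text
time: 2.6
tool_pos: [389.3, -197.5, 158.5]
orientation: [0.814, 0.581, -0.0, -0.0]
force: [0.9, -0.3, 0.0]
opening: 39.9
grip_force: 0.0
```

Now the last stretch, then down to z≈9.

>>> apply_moves:
  fingers: [0.47,0.47,0.47,0.47,0.47]
  xyz:
    - [0.85,0.178,0.145]
    - [0.85,0.178,0.145]
    - [0.85,0.178,0.145]
    - [0.85,0.178,0.145]
    - [0.85,0.178,0.145]
  rot:
    - [0,0,0]
    - [0,0,0]
    - [0,0,0]
    - [0,0,0]
    - [0,0,0]

```text
time: 3.02
tool_pos: [444.8, -104.2, 140.3]
orientation: [0.814, 0.582, -0.0, -0.0]
force: [-0.3, 0.0, -0.3]
opening: 40.3
grip_force: 0.0
```

>>> apply_moves:
  fingers: [0.47,0.47,0.47,0.47,0.47]
  xyz:
    - [0,0,0.9]
    - [0,0,0.9]
    - [0,0,0.9]
    - [0,0,0.9]
    - [0,0,0.6]
  rot:
    - [0,0,0]
    - [0,0,0]
    - [0,0,0]
    - [0,0,0]
    - [0,0,0]

```text
time: 3.43
tool_pos: [443.6, -104.7, 33.9]
orientation: [0.813, 0.582, -0.001, -0.001]
force: [0.3, 0.5, -0.3]
opening: 40.0
grip_force: 0.0
```

```bash
python3 - <<'E'
from plan import *
from h import *
from workcell import cams
state()
c=cams.camera("side");cv2.imwrite("pics/side1.png",c["pixels"][:,:,::-1])
print(fitbase(c,(475,-13)))
E
```

```text
t 3.43 pos [ 443.6 -104.7   33.9] psi 71.13 tilt [-0.002   0.0009] F [ 0.3  0.5 -0.3] open 40.0
(array([475.01076769, -13.46264821]), np.float64(-30.72644770731619))
```

View pics/side1.png

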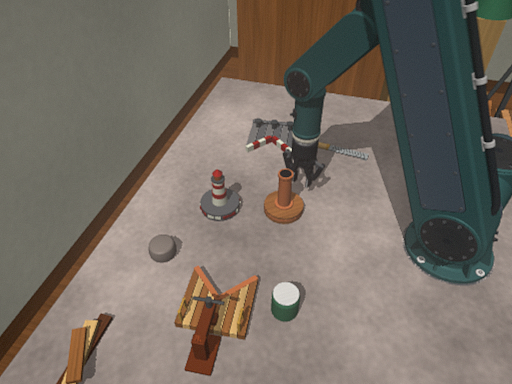

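The gripper at pixel (303,175) is directly behind the smokestack at (284,207), with no lateral offset. I'll go down and push slowly to make contact.

>>> apply_moves:
  fingers: [0.47,0.47,0.47,0.47,0.47]
  xyz:
    - [0,0,0.5]
    - [0,0,0.46]
    - [0.2,0,0]
    - [0.2,0,0]
    - [0.2,0,0]
  rot:
    - [0,0,0]
    - [0,0,0]
    - [0,0,0]
    - [0,0,0]
    - [0,0,0]

```text
time: 3.9
tool_pos: [449.9, -90.7, 12.3]
orientation: [0.814, 0.581, 0.0, 0.0]
force: [0.9, -0.0, -0.5]
opening: 40.4
grip_force: 0.0
```

>>> apply_moves:
  fingers: [0.47,0.47,0.47,0.47,0.47]
  xyz:
    - [0.2,0,0]
    - [0.2,0,0]
    - [0.2,0,0]
    - [0.2,0,0]
    - [0.2,0,0]
  rot:
    - [0,0,0]
    - [0,0,0]
    - [0,0,0]
    - [0,0,0]
    - [0,0,0]

```text
time: 4.32
tool_pos: [457.9, -67.3, 12.1]
orientation: [0.813, 0.582, 0.0, 0.0]
force: [-2.8, -4.5, 3.3]
opening: 40.1
grip_force: 2.3
```

>>> apply_moves:
  fingers: [0.47,0.47,0.47,0.47,0.47]
  xyz:
    - [0.3,0,0]
    - [0.3,0,0]
    - [0.3,0,0]
    - [0.3,0,0]
    - [0.3,0,0]
  rot:
    - [0,0,0]
    - [0,0,0]
    - [0,0,0]
    - [0,0,0]
    - [0,0,0]

```text
time: 4.73
tool_pos: [469.9, -31.8, 12.0]
orientation: [0.813, 0.582, -0.0, 0.0]
force: [-1.5, -5.2, 4.6]
opening: 40.0
grip_force: 2.8
```

```bash
python3 - <<'E'
from plan import *
from h import *
from workcell import cams
state()
c=cams.camera("side");cv2.imwrite("pics/side2.png",c["pixels"][:,:,::-1])
print(fitbase(c,(486,20),25,(0,2.4)))
E
```

```text
t 4.73 pos [469.9 -31.8  12. ] psi 71.13 tilt [ 0.0003 -0.0006] F [-1.5 -5.2  4.6] open 40.0
(array([488.17315721,  44.99998858]), np.float64(-30.642595502498086))
```

```bash
python3 - <<'E'
from plan import *
from h import *
from workcell import cams
c=cams.camera("side")
p,f=fitbase(c,(490,38),25,(0,2.4));print(p,f)
c=cams.camera("top");q,f=fitbase(c,(490,38),20);print(q,f)
for v in(p,q):
    e=v-np.array([469.9,-31.8]);d=np.array([.3234,.9463]);print("along",e@d,"lat",e@np.array([d[1],-d[0]]))
E
```

```text
[484.99976563  53.80354218] -58.99612866930245
[500.81523585  31.44512278] -25.673350663550597
along 85.88989617037986 lat -13.395277327045209
along 69.84684696083218 lat 8.801614981873374
```

```bash
cat > look.py <<'E'
from plan import *
from h import *
from workcell import cams
def look(name,z,x1,y1,circ=()):
    t=cams.camera("top");s=cams.camera("side");pickle.dump({"top":t,"side":s},open("last.pkl","wb"))
    a=np.linspace(0,6.28,60);o=[]
    for c in(t,s):
        im=rect(c,z,x1,y1,400,600,2.0)
        for x,y in circ:
            for k in a: cv2.circle(im,(int((y1-y-60*np.sin(k))*2),int((x1-x-60*np.cos(k))*2)),0,(0,255,0),-1)
        for k in range(-500,900,20):
            u=int((y1-k)*2);v=int((x1-k)*2)
            if 0<=u<400: cv2.line(im,(u,0),(u,5),(255,255,0),1); cv2.putText(im,str(k),(u,14),0,.3,(255,255,255))
            if 0<=v<600: cv2.line(im,(0,v),(5,v),(255,255,0),1); cv2.putText(im,str(k),(6,v+3),0,.3,(255,255,255))
        o.append(im)
    cv2.imwrite(f"pics/{name}.png",np.hstack(o))
E
python3 -c "
from look import *
look('l1',28,640,120,[(492,33)])"
```

```text
(no output)
```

View pics/l1.png

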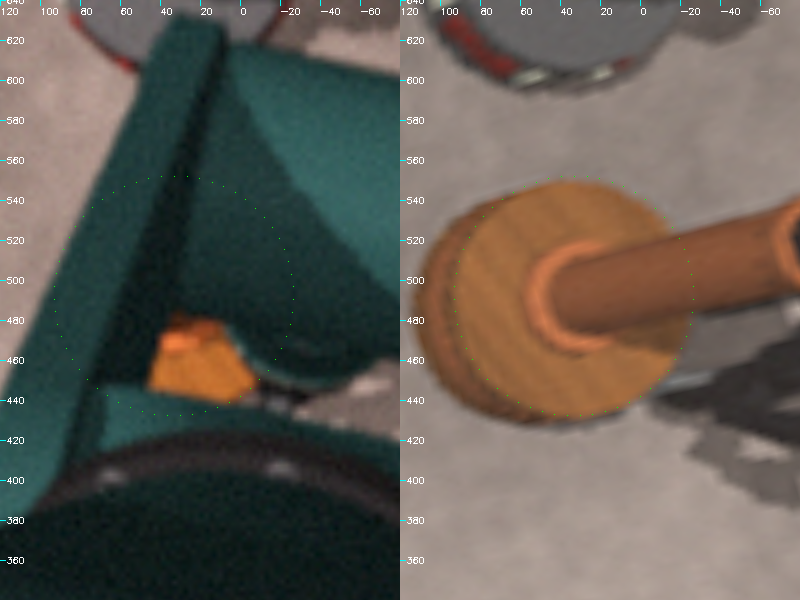

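The side rectification shows the base's top disc on the predicted circle at (491,33). It sits 68 mm ahead of the TCP in the cradle, as computed, so I'll continue the push.

>>> apply_moves:
  fingers: [0.47,0.47,0.47,0.47,0.47]
  xyz:
    - [0.3,0,0]
    - [0.4,0,0]
    - [0.4,0,0]
    - [0.4,0,0]
    - [0.4,0,0]
  rot:
    - [0,0,0]
    - [0,0,0]
    - [0,0,0]
    - [0,0,0]
    - [0,0,0]

```text
time: 5.4
tool_pos: [485.2, 14.2, 11.6]
orientation: [0.813, 0.582, -0.0, -0.0]
force: [-1.0, -2.8, -0.9]
opening: 40.0
grip_force: 1.1
```

>>> apply_moves:
  fingers: [0.47,0.47,0.47,0.47,0.47]
  xyz:
    - [0.4,0,0]
    - [0.4,0,0]
    - [0.4,0,0]
    - [0.4,0,0]
    - [0.4,0,0]
  rot:
    - [0,0,0]
    - [0,0,0]
    - [0,0,0]
    - [0,0,0]
    - [0,0,0]

```text
time: 5.82
tool_pos: [501.3, 61.4, 11.6]
orientation: [0.813, 0.582, -0.0, -0.0]
force: [-0.7, -2.1, -1.2]
opening: 40.5
grip_force: 1.0
```

>>> apply_moves:
  fingers: [0.47,0.47,0.47,0.47,0.47]
  xyz:
    - [0.4,0,0]
    - [0.4,0,0]
    - [0.4,0,0]
    - [0.4,0,0]
    - [0.4,0,0]
  rot:
    - [0,0,0]
    - [0,0,0]
    - [0,0,0]
    - [0,0,0]
    - [0,0,0]

```text
time: 6.23
tool_pos: [517.6, 108.6, 11.7]
orientation: [0.814, 0.581, -0.0, -0.0]
force: [0.1, -2.9, -1.1]
opening: 40.3
grip_force: 1.0
```

>>> apply_moves:
  fingers: [0.47,0.47,0.47,0.47,0.47]
  xyz:
    - [0.4,0,0]
    - [0.4,0,0]
    - [0.3,0,0]
    - [0.3,0,0]
    - [0.3,0,0]
  rot:
    - [0,0,0]
    - [0,0,0]
    - [0,0,0]
    - [0,0,0]
    - [0,0,0]

```text
time: 6.65
tool_pos: [531.2, 148.5, 11.7]
orientation: [0.814, 0.582, -0.0, -0.0]
force: [-1.5, -2.9, -1.2]
opening: 39.9
grip_force: 1.2
```

```bash
python3 - <<'E'
from look import *
p,psi=state();c=cams.camera("side");q,f=fitbase(c,(556,222),14);print(q,f,"pred",p[:2]+68.4*np.array([.3234,.9463]))
E
```

```text
t 6.65 pos [531.2 148.5  11.7] psi 71.12 tilt [-0.0002 -0.    ] F [-1.5 -2.9 -1.2] open 39.9
[544.90452532 226.25134209] -43.4833450841998 pred [553.36146046 213.1975525 ]
```

>>> apply_moves:
  fingers: [0.47,0.47,0.47,0.47,0.47]
  xyz:
    - [0.2,0,0]
    - [0.2,0,0]
    - [0.2,0,0]
    - [0.2,0,0]
    - [0.16,0,0]
  rot:
    - [0,0,0]
    - [0,0,0]
    - [0,0,0]
    - [0,0,0]
    - [0,0,0]

```text
time: 7.12
tool_pos: [539.0, 170.9, 11.8]
orientation: [0.814, 0.581, -0.0, -0.0]
force: [-1.5, -4.1, 2.0]
opening: 39.9
grip_force: 1.8
```

>>> apply_moves:
  fingers: [0.47,0.47,0.47,0.47,0.47]
  xyz:
    - [-0.4,0,0]
    - [-0.8,0,0]
    - [-0.8,0,0]
    - [-0.4,0,0]
    - [0,0,0]
  rot:
    - [0,0,0]
    - [0,0,0]
    - [0,0,0]
    - [0,0,0]
    - [0,0,0]

```text
time: 7.53
tool_pos: [518.4, 112.1, 11.6]
orientation: [0.814, 0.581, -0.0, -0.0]
force: [-0.6, 1.2, -0.4]
opening: 40.5
grip_force: 0.0
```

```bash
python3 - <<'E'
from look import *
p,psi=state();look('l2',28,680,340,[(560.7,236),(562.5,252.8)])
d=pickle.load(open("last.pkl","rb"))
for n in d: print(n,fitbase(d[n],(560,236),12))
T=np.array([562.5,252.8]);n=np.array([-.097,.995]);P=T-105*n
plan([(*P,13,95.6,5)])
E
```

```text
t 7.53 pos [518.4 112.1  11.6] psi 70.98 tilt [-0.0012  0.0001] F [-0.6  1.2 -0.4] open 40.5
top (array([568.08996112, 228.3272865 ]), np.float64(-19.940097776070616))
side (array([560.11871386, 234.90968182]), np.float64(-38.770094392446154))
t 7.63 pos [520.  113.7  11.9] psi 71.02 tilt [0.0009 0.0006] F [ 0.1  0.9 -0.2] open 40.4
rot z -0.0273 [[0.399, 0.308, -0.009], [0.371, 0.341, -0.009], [0.341, 0.372, -0.009], [0.308, 0.4, -0.009], [0.272, 0.425, -0.009]]
```

View pics/l2.png

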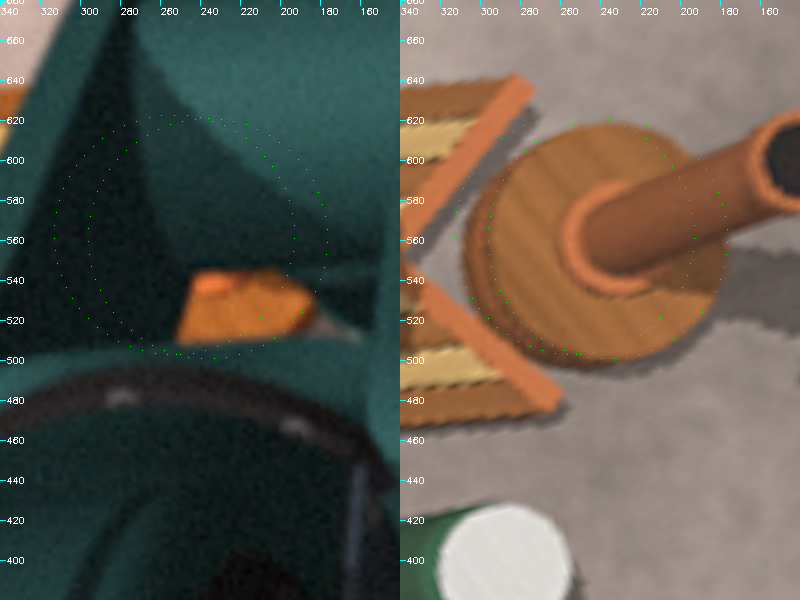

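The base sits at about (560,236), 17 mm short of home and clear of both faces. Next I'll close the fingers, swing onto the notch axis and push home.

>>> apply_moves:
  fingers: [0,0,0,0,0]
  xyz:
    - [0.4,0.31,0]
    - [0.37,0.34,0]
    - [0.34,0.37,0]
    - [0.31,0.4,0]
    - [0.27,0.425,0]
  rot:
    - [0,0,-0.0273]
    - [0,0,-0.0273]
    - [0,0,-0.0273]
    - [0,0,-0.0273]
    - [0,0,-0.0273]

```text
time: 8.05
tool_pos: [573.3, 150.0, 11.8]
orientation: [0.669, 0.743, 0.001, 0.0]
force: [0.1, -0.7, 0.0]
opening: 0.2
grip_force: 0.0
```

>>> apply_moves:
  fingers: [0,0,0,0,0]
  xyz:
    - [0,0,0]
    - [0.2,0,0]
    - [0.2,0,0]
    - [0.2,0,0]
    - [0.2,0,0]
  rot:
    - [0,0,0]
    - [0,0,0]
    - [0,0,0]
    - [0,0,0]
    - [0,0,0]

```text
time: 8.47
tool_pos: [569.1, 168.5, 11.6]
orientation: [0.671, 0.741, -0.001, -0.0]
force: [-0.9, -2.6, -1.5]
opening: -0.2
grip_force: 1.1
```

```bash
python3 - <<'E'
from look import *
p,psi=state();print(p[:2]-np.array([562.5,252.8])+71*np.array([-.097,.995]))
E
```

```text
t 8.47 pos [569.1 168.5  11.6] psi 95.64 tilt [-0.0011 -0.0006] F [-0.9 -2.6 -1.5] open -0.2
[ -0.31273262 -13.66711776]
```

>>> apply_moves:
  fingers: [0,0,0,0,0]
  xyz:
    - [0.1,0,0]
    - [0.1,0,0]
    - [0.1,0,0]
    - [0.08,0,0]
    - [0,0,0]
  rot:
    - [0,0,0]
    - [0,0,0]
    - [0,0,0]
    - [0,0,0]
    - [0,0,0]

```text
time: 8.88
tool_pos: [569.0, 178.2, 11.7]
orientation: [0.671, 0.741, 0.0, -0.0]
force: [-0.1, -0.9, -0.1]
opening: 0.2
grip_force: 0.0
```

>>> apply_moves:
  fingers: [0,0,0,0,0]
  xyz:
    - [0.04,0,0]
    - [0.04,0,0]
    - [0.04,0,0]
    - [0,0,0]
    - [0,0,0]
  rot:
    - [0,0,0]
    - [0,0,0]
    - [0,0,0]
    - [0,0,0]
    - [0,0,0]

```text
time: 9.3
tool_pos: [570.1, 180.0, 11.9]
orientation: [0.671, 0.741, 0.0, 0.001]
force: [2.5, -5.4, -1.6]
opening: -0.0
grip_force: 2.7
```

>>> apply_moves:
  fingers: [0,0,0,0,0]
  xyz:
    - [0.04,0,0]
    - [0.04,0,0]
    - [0,0,0]
    - [0,0,0]
    - [0,0,0]
  rot:
    - [0,0,0]
    - [0,0,0]
    - [0,0,0]
    - [0,0,0]
    - [0,0,0]

```text
time: 9.72
tool_pos: [571.5, 181.0, 12.3]
orientation: [0.671, 0.742, 0.001, 0.002]
force: [5.0, -10.0, -1.8]
opening: -0.1
grip_force: 5.5
```

>>> apply_moves:
  fingers: [0,0,0,0,0]
  xyz:
    - [0.04,0,0]
    - [0.04,0,0]
    - [0,0,0]
    - [0,0,0]
    - [0,0,0]
  rot:
    - [0,0,0]
    - [0,0,0]
    - [0,0,0]
    - [0,0,0]
    - [0,0,0]

```text
time: 10.13
tool_pos: [572.9, 181.9, 12.7]
orientation: [0.671, 0.742, 0.001, 0.004]
force: [8.7, -16.1, -1.1]
opening: -0.2
grip_force: 8.2
```

>>> apply_moves:
  fingers: [0,0,0,0,0]
  xyz:
    - [0.04,0,0]
    - [0.04,0,0]
    - [0,0,0]
    - [0,0,0]
    - [0,0,0]
  rot:
    - [0,0,0]
    - [0,0,0]
    - [0,0,0]
    - [0,0,0]
    - [0,0,0]

```text
time: 10.55
tool_pos: [574.4, 182.9, 13.1]
orientation: [0.671, 0.742, 0.002, 0.005]
force: [11.3, -21.1, -0.8]
opening: -0.2
grip_force: 11.0
```

```bash
python3 - <<'E'
from look import *
d0=pickle.load(open("d0.pkl","rb"))["side"]
c=cams.camera("side");pickle.dump(c,open("home.pkl","wb"))
# the top rim's near side is free of the tube: try different arcs
for rng in((0,6.28),(-1.5,3.14),(0.5,3.6),(2,5)):
    print(rng,fitbase(c,(562.5,252.8),12,rng),fitbase(d0,(475,-13),12,rng))
E
```

```text
(0, 6.28) (array([560.20075189, 256.68700883]), np.float64(-34.23762666230011)) (array([474.71197976, -13.49997482]), np.float64(-29.379086517611302))
(-1.5, 3.14) (array([561.18124713, 259.28982627]), np.float64(-36.07182745817852)) (array([475.04309787, -13.62252393]), np.float64(-28.35873788308174))
(0.5, 3.6) (array([560.85882479, 259.74580501]), np.float64(-43.079553856515574)) (array([468.74407216,  -1.00000388]), np.float64(-32.10305847210996))
(2, 5) (array([552.59722973, 250.28247375]), np.float64(-45.22051374936525)) (array([468.09116125,  -3.59483895]), np.float64(-37.64720572869069))
```

```bash
cat >> h.py <<'E'
def bore(c,g):
    """centre of the dark bore at the top of the stack (z 148)"""
    u,v=proj(c,np.array([[g[0],g[1],148.]]))[0];u0,v0=int(u)-14,int(v)-14
    p=c["pixels"][v0:v0+28,u0:u0+28].astype(float);p=cv2.resize(p,None,fx=8,fy=8,interpolation=cv2.INTER_CUBIC)
    m=(p[:,:,0]<60).astype(np.uint8);n,l,st,ce=cv2.connectedComponentsWithStats(m)
    k=1+np.argmin([np.hypot(*(ce[i]-112))-0.02*st[i,4] for i in range(1,n)])
    uv=(ce[k]+.5)/8-.5+[u0,v0];return unproj(c,uv,148),st[k]
E
python3 - <<'E'
from h import *
d=pickle.load(open("d0.pkl","rb"));hm=pickle.load(open("home.pkl","rb"));l=pickle.load(open("last.pkl","rb"))
print(bore(d["top"],(475,-13)));print(bore(d["side"],(475,-13)));print(bore(l["side"],(560,236)));print(bore(hm,(562,253)))
E
```

```text
(array([476.12547659, -12.3876633 , 148.        ]), array([  63,   66,  106,  104, 8677], dtype=int32))
(array([475.62711988, -13.45025095, 148.        ]), array([  75,   89,   85,   53, 3467], dtype=int32))
(array([560.087459  , 234.54534183, 148.        ]), array([  70,   79,  100,   73, 5770], dtype=int32))
(array([564.17437918, 228.91213996, 148.        ]), array([    0,     0,   224,   211, 17477], dtype=int32))
```

>>> apply_moves:
  fingers: [0,0,0,0,0]
  xyz:
    - [-0.3,0,0]
    - [-0.8,0,0]
    - [-0.9,0,0]
    - [-0.9,0,0]
    - [-0.5,0,0]
  rot:
    - [0,0,0]
    - [0,0,0]
    - [0,0,0]
    - [0,0,0]
    - [0,0,0]

```text
time: 11.02
tool_pos: [577.1, 100.6, 11.9]
orientation: [0.672, 0.741, 0.0, 0.0]
force: [-0.1, 0.2, 0.2]
opening: 0.2
grip_force: 0.0
```

```bash
python3 - <<'E'
from look import *
state();c=cams.camera("side");t=cams.camera("top");pickle.dump({"side":c,"top":t},open("home.pkl","wb"))
print(bore(c,(562,253)));print(fitnotch(c,(562,252),1), fitbase(c,(562,253),8))
print(bore(t,(562,253)))
E
```

```text
t 11.02 pos [577.1 100.6  11.9] psi 95.62 tilt [0.0005 0.0002] F [-0.1  0.2  0.2] open 0.2
(array([561.10390926, 251.70690562, 148.        ]), array([  73,   79,  101,   75, 5959], dtype=int32))
(array([5.62423242e+02, 2.52448073e+02, 9.81203688e-02]), np.float64(-63.68177089069779)) (array([559.98258089, 256.91889892]), np.float64(-35.19440419701428))
(array([563.06720998, 256.01316546, 148.        ]), array([    0,     0,   224,   224, 50176], dtype=int32))
```

```bash
python3 - <<'E'
from look import *
plan([(532,166.5,12,70.6,5)])
E
```

```text
t 11.12 pos [577.2 100.7  11.9] psi 95.52 tilt [0.0004 0.0003] F [ 0.1 -0.4 -0.4] open 0.1
rot z 0.0277 [[0.559, -0.309, -0.001], [0.53, -0.356, -0.001], [0.497, -0.401, -0.001], [0.46, -0.443, -0.001], [0.42, -0.481, -0.001]]
```

>>> apply_moves:
  fingers: [0,0,0,0,0]
  xyz:
    - [0.56,-0.31,0]
    - [0.53,-0.355,0]
    - [0.5,-0.4,0]
    - [0.46,-0.445,0]
    - [0.42,-0.48,0]
  rot:
    - [0,0,0.0277]
    - [0,0,0.0277]
    - [0,0,0.0277]
    - [0,0,0.0277]
    - [0,0,0.0277]

```text
time: 11.53
tool_pos: [530.7, 169.7, 11.8]
orientation: [0.817, 0.577, 0.0, -0.0]
force: [-0.5, 0.4, 0.7]
opening: 0.3
grip_force: 0.0
```

>>> apply_moves:
  fingers: [0,0,0,0,0]
  xyz:
    - [0,0,0]
    - [0.25,0,0]
    - [0.25,0,0]
    - [0.2,0,0]
    - [0,0,0]
  rot:
    - [0,0,0]
    - [0,0,0]
    - [0,0,0]
    - [0,0,0]
    - [0,0,0]

```text
time: 11.95
tool_pos: [538.6, 185.3, 11.9]
orientation: [0.815, 0.579, 0.001, 0.0]
force: [0.2, -0.2, -0.2]
opening: -0.0
grip_force: 0.0
```

>>> apply_moves:
  fingers: [0,0,0,0,0]
  xyz:
    - [0.06,0,0]
    - [0.06,0,0]
    - [0.06,0,0]
    - [0,0,0]
    - [0,0,0]
  rot:
    - [0,0,0]
    - [0,0,0]
    - [0,0,0]
    - [0,0,0]
    - [0,0,0]

```text
time: 12.37
tool_pos: [538.6, 186.6, 11.7]
orientation: [0.815, 0.579, -0.001, 0.001]
force: [0.4, -9.6, 2.3]
opening: 0.2
grip_force: 4.1
```

>>> apply_moves:
  fingers: [0,0,0,0,0]
  xyz:
    - [0.06,0,0]
    - [0.06,0,0]
    - [0.06,0,0]
    - [0,0,0]
    - [0,0,0]
  rot:
    - [0,0,0]
    - [0,0,0]
    - [0,0,0]
    - [0,0,0]
    - [0,0,0]

```text
time: 12.78
tool_pos: [538.9, 187.3, 11.7]
orientation: [0.815, 0.58, -0.004, 0.002]
force: [-0.1, -25.3, 7.6]
opening: -0.2
grip_force: 11.9
```

The push now meets a hard stop, with a 25 N reaction almost along the notch axis. A single face could not give that, so both faces must be bearing. I'll back off and verify.

>>> apply_moves:
  fingers: [0,0,0,0,0]
  xyz:
    - [-0.2,0,0]
    - [-0.8,0,0]
    - [-0.9,0,0]
    - [-0.9,0,0]
    - [-0.9,0,-0.9]
  rot:
    - [0,0,0]
    - [0,0,0]
    - [0,0,0]
    - [0,0,0]
    - [0,0,0]

```text
time: 13.2
tool_pos: [506.6, 104.4, 31.6]
orientation: [0.815, 0.579, -0.003, -0.002]
force: [-0.6, -0.2, 0.1]
opening: 0.1
grip_force: 0.0
```

>>> apply_moves:
  fingers: [0.47,0.47,0.47,0.47,0.47]
  xyz:
    - [0,0,-0.95]
    - [0,0,-0.95]
    - [0,0,-0.95]
    - [0,0,-0.95]
    - [0,0,-0.95]
  rot:
    - [0,0,0]
    - [0,0,0]
    - [0,0,0]
    - [0,0,0]
    - [0,0,0]

```text
time: 13.62
tool_pos: [509.4, 105.3, 154.1]
orientation: [0.816, 0.579, 0.0, -0.0]
force: [0.3, 0.0, 0.2]
opening: 40.5
grip_force: 0.0
```

>>> apply_moves:
  fingers: [0.47,0.47,0.47,0.47,0.47]
  xyz:
    - [0,0,-0.95]
    - [0,0,0]
    - [0,0,0]
    - [0,0,0]
    - [0,0,0]
  rot:
    - [0,0,-0.03]
    - [0,0,0]
    - [0,0,0]
    - [0,0,0]
    - [0,0,0]

```text
time: 14.03
tool_pos: [508.5, 105.5, 175.5]
orientation: [0.788, 0.616, -0.001, -0.001]
force: [0.4, 0.1, 0.3]
opening: 40.1
grip_force: 0.0
```

```bash
python3 - <<'E'
from look import *
p,psi=state();c=cams.camera("side");pickle.dump(c,open("home.pkl","wb"))
print(bore(c,(562,253)));print(fitnotch(c,(562,252),1))
S=np.array([664.3,34.5]);T=np.array([593,-249.]);n=np.array([.136,-.991])
A=T-12*n;d=(A-S)/np.linalg.norm(A-S);ps=np.degrees(np.arctan2(-d[1],-d[0]));print(A,d,ps,np.linalg.norm(A-S))
P=S-97*d;x,y=P;print(P)
plan([(p[0],p[1],170,ps,3),(x,y,170,ps,8),(x,y,12,ps,8)])
E
```

```text
t 14.03 pos [508.5 105.5 175.5] psi 76.09 tilt [-0.0025 -0.    ] F [0.4 0.1 0.3] open 40.1
(array([562.1497254 , 253.10276711, 148.        ]), array([  66,   81,  101,   76, 6134], dtype=int32))
(array([5.62402125e+02, 2.52551234e+02, 9.85793435e-02]), np.float64(-57.77604945115483))
[ 591.368 -237.108] [-0.25933276 -0.96578803] 74.96952575141887 281.2294122029202
[689.45527784 128.18143891]
t 14.08 pos [508.5 105.5 175.4] psi 76.10 tilt [-0.0027 -0.    ] F [-0.5 -0.4 -0.1] open 40.1
rot z 0.0021 [[-0.001, 0.0, 0.072], [-0.001, 0.0, 0.072], [-0.001, 0.0, 0.072]]
rot z -0.0000 [[0.344, 0.844, -0.0], [0.344, 0.844, -0.0], [0.344, 0.844, -0.0], [0.344, 0.844, -0.0], [0.344, 0.844, -0.0], [0.344, 0.844, -0.0], [0.344, 0.844, -0.0], [0.344, 0.844, -0.0]]
rot z -0.0000 [[0.0, 0.0, 0.79], [0.0, 0.0, 0.79], [0.0, 0.0, 0.79], [0.0, 0.0, 0.79], [0.0, 0.0, 0.79], [0.0, 0.0, 0.79], [0.0, 0.0, 0.79], [0.0, 0.0, 0.79]]
```

The smokestack reads (562.1,253.1) against a notch home of (562.4,252.5), so it is home. Next, move behind the lighthouse.

>>> apply_moves:
  fingers: [0.47,0.47,0.47,0.47,0.47]
  xyz:
    - [0,0,0]
    - [0.344,0.844,0]
    - [0.344,0.844,0]
    - [0.344,0.844,0]
    - [0.344,0.844,0]
  rot:
    - [0,0,0.0063]
    - [0,0,0]
    - [0,0,0]
    - [0,0,0]
    - [0,0,0]

```text
time: 14.5
tool_pos: [600.5, 117.2, 175.8]
orientation: [0.794, 0.608, -0.001, -0.0]
force: [0.2, -1.3, 0.4]
opening: 40.0
grip_force: 0.0
```

>>> apply_moves:
  fingers: [0.47,0.47,0.47,0.47,0.47]
  xyz:
    - [0.344,0.844,0]
    - [0.344,0.844,0]
    - [0.344,0.844,0]
    - [0.344,0.844,0]
    - [0,0,0]
  rot:
    - [0,0,0]
    - [0,0,0]
    - [0,0,0]
    - [0,0,0]
    - [0,0,0]

```text
time: 14.92
tool_pos: [694.5, 128.8, 175.5]
orientation: [0.794, 0.608, 0.001, 0.001]
force: [1.4, 0.4, -0.3]
opening: 40.3
grip_force: 0.0
```

>>> apply_moves:
  fingers: [0.47,0.47,0.47,0.47,0.47]
  xyz:
    - [0,0,0.9]
    - [0,0,0.9]
    - [0,0,0.9]
    - [0,0,0.9]
    - [0,0,0.9]
  rot:
    - [0,0,0]
    - [0,0,0]
    - [0,0,0]
    - [0,0,0]
    - [0,0,0]

```text
time: 15.33
tool_pos: [689.2, 128.4, 62.3]
orientation: [0.794, 0.608, -0.001, -0.001]
force: [0.5, 0.6, 1.0]
opening: 40.5
grip_force: 0.0
```

```bash
python3 - <<'E'
from look import *
p,psi=state();c=cams.camera("top");s=cams.camera("side");pickle.dump({"top":c,"side":s},open("mole.pkl","wb"))
for k in(c,s): print(fitbase(k,(664,35),8))
# mole fit: lit top edge only; test which notch gives white/red paint right behind the edge
q=np.array([664.3,34.5])-p[:2];d=-np.array([np.cos(np.radians(psi)),np.sin(np.radians(psi))]);print("along",q@d,"tool y",q@np.array([-d[1],d[0]]))
E
```

```text
t 15.33 pos [689.2 128.4  62.3] psi 74.96 tilt [-0.0019 -0.    ] F [0.5 0.6 1. ] open 40.5
(array([663.83649451,  32.75132785]), np.float64(-59.26066054030693))
(array([664.57180947,  38.20915216]), np.float64(-28.075071715025853))
along 97.1805706529685 tool y 0.34899157059546937
```

>>> apply_moves:
  fingers: [0.47,0.47,0.47,0.47,0.47]
  xyz:
    - [0,0,0.9]
    - [0,0,0.9]
    - [0,0,0.2]
    - [0,0,0]
    - [-0.2,0,0]
  rot:
    - [0,0,0]
    - [0,0,0]
    - [0,0,0]
    - [0,0,0]
    - [0,0,0]

```text
time: 15.85
tool_pos: [689.7, 124.4, 15.2]
orientation: [0.793, 0.609, 0.001, 0.0]
force: [0.7, -0.1, -0.6]
opening: 40.4
grip_force: 0.0
```

>>> apply_moves:
  fingers: [0.47,0.47,0.47,0.47,0.47]
  xyz:
    - [-0.2,0,0]
    - [-0.2,0,0]
    - [-0.2,0,0]
    - [-0.2,0,0]
    - [-0.2,0,0]
  rot:
    - [0,0,0]
    - [0,0,0]
    - [0,0,0]
    - [0,0,0]
    - [0,0,0]

```text
time: 16.27
tool_pos: [682.8, 98.8, 14.8]
orientation: [0.793, 0.609, 0.0, 0.0]
force: [-0.6, 0.3, 0.2]
opening: 39.9
grip_force: 0.0
```

>>> apply_moves:
  fingers: [0.47,0.47,0.47,0.47,0.47]
  xyz:
    - [-0.3,0,0]
    - [-0.3,0,0]
    - [-0.3,0,0]
    - [-0.3,0,0]
    - [-0.3,0,0]
  rot:
    - [0,0,0]
    - [0,0,0]
    - [0,0,0]
    - [0,0,0]
    - [0,0,0]

```text
time: 16.68
tool_pos: [673.3, 63.0, 14.6]
orientation: [0.793, 0.609, 0.001, 0.0]
force: [1.7, 5.1, 2.6]
opening: 40.0
grip_force: 2.4
```

```bash
cat >> h.py <<'E'
def redtop(c,g):
    """centre of the red lantern cap, near z 145"""
    u,v=proj(c,np.array([[g[0],g[1],145.]]))[0];u0,v0=int(u)-12,int(v)-12
    p=c["pixels"][v0:v0+24,u0:u0+24].astype(float);p=cv2.resize(p,None,fx=8,fy=8,interpolation=cv2.INTER_CUBIC)
    m=((p[:,:,0]>80)&(p[:,:,1]<.4*p[:,:,0])).astype(np.uint8);n,l,st,ce=cv2.connectedComponentsWithStats(m)
    ok=[i for i in range(1,n) if st[i,4]>300]
    k=min(ok,key=lambda i:ce[i][1]);uv=(ce[k]+.5)/8-.5+[u0,v0];return unproj(c,uv,145),st[k]
E
python3 - <<'E'
from look import *
p,psi=state();d=-np.array([np.cos(np.radians(psi)),np.sin(np.radians(psi))])
c=cams.camera("side");d0=pickle.load(open("d0.pkl","rb"))["side"];g=p[:2]+68.4*d;print("pred",g,"moved",g-[664.3,34.5])
a=redtop(d0,(664.3,34.5));b=redtop(c,g);print(a,b,b[0]-a[0])
E
```

```text
t 16.68 pos [673.3  63.   14.6] psi 75.01 tilt [0.001  0.0006] F [1.7 5.1 2.6] open 40.0
pred [655.58342984  -3.08512855] moved [ -8.71657016 -37.58512855]
(array([662.10410746,  39.08645003, 145.        ]), array([  72,   88,   68,   55, 2705], dtype=int32)) (array([647.94795338,   0.71496677, 145.        ]), array([103,  96,  38,  38, 486], dtype=int32)) [-14.15615409 -38.37148326   0.        ]
```

>>> apply_moves:
  fingers: [0.47,0.47,0.47,0.47,0.47]
  xyz:
    - [-0.3,0,0]
    - [-0.4,0,0]
    - [-0.4,0,0]
    - [-0.4,0,0]
    - [-0.4,0,0]
  rot:
    - [0,0,0]
    - [0,0,0]
    - [0,0,0]
    - [0,0,0]
    - [0,0,0]

```text
time: 17.15
tool_pos: [660.5, 16.8, 14.3]
orientation: [0.793, 0.609, 0.0, -0.0]
force: [2.0, 4.8, 2.9]
opening: 39.9
grip_force: 2.5
```

>>> apply_moves:
  fingers: [0.47,0.47,0.47,0.47,0.47]
  xyz:
    - [-0.4,0,0]
    - [-0.4,0,0]
    - [-0.4,0,0]
    - [-0.4,0,0]
    - [-0.4,0,0]
  rot:
    - [0,0,0]
    - [0,0,0]
    - [0,0,0]
    - [0,0,0]
    - [0,0,0]

```text
time: 17.57
tool_pos: [647.4, -31.6, 14.3]
orientation: [0.793, 0.609, 0.0, -0.0]
force: [0.5, 5.6, 3.2]
opening: 39.9
grip_force: 2.6
```

>>> apply_moves:
  fingers: [0.47,0.47,0.47,0.47,0.47]
  xyz:
    - [-0.4,0,0]
    - [-0.4,0,0]
    - [-0.4,0,0]
    - [-0.4,0,0]
    - [-0.4,0,0]
  rot:
    - [0,0,0]
    - [0,0,0]
    - [0,0,0]
    - [0,0,0]
    - [0,0,0]

```text
time: 17.98
tool_pos: [634.3, -79.8, 14.3]
orientation: [0.793, 0.609, 0.0, -0.0]
force: [1.5, 4.6, 3.3]
opening: 39.9
grip_force: 2.7
```

>>> apply_moves:
  fingers: [0.47,0.47,0.47,0.47,0.47]
  xyz:
    - [-0.4,0,0]
    - [-0.4,0,0]
    - [-0.4,0,0]
    - [-0.4,0,0]
    - [-0.4,0,0]
  rot:
    - [0,0,0]
    - [0,0,0]
    - [0,0,0]
    - [0,0,0]
    - [0,0,0]

```text
time: 18.4
tool_pos: [621.1, -128.0, 14.2]
orientation: [0.793, 0.609, -0.0, -0.001]
force: [1.9, 5.1, 4.2]
opening: 40.1
grip_force: 2.9
```

>>> apply_moves:
  fingers: [0.47,0.47,0.47,0.47,0.47]
  xyz:
    - [-0.3,0,0]
    - [-0.2,0,0]
    - [-0.2,0,0]
    - [-0.2,0,0]
    - [0,0,0]
  rot:
    - [0,0,0]
    - [0,0,0]
    - [0,0,0]
    - [0,0,0]
    - [0,0,0]

```text
time: 18.82
tool_pos: [615.3, -150.2, 14.0]
orientation: [0.793, 0.609, -0.0, -0.0]
force: [0.4, 1.4, 1.3]
opening: 40.1
grip_force: 0.7
```

```bash
python3 - <<'E'
from look import *
p,psi=state();d=-np.array([np.cos(np.radians(psi)),np.sin(np.radians(psi))]);g=p[:2]+68.4*d
T=np.array([593,-249.]);n=np.array([.136,-.991]);print("pred",g,"axial",(g-T)@n,"dx lat",(g-T)@[.991,.136])
E
```

```text
t 18.82 pos [ 615.3 -150.2   14. ] psi 74.99 tilt [-0.001  -0.0003] F [0.4 1.4 1.3] open 40.1
pred [ 597.59134544 -216.31297451] axial -31.768419280475143 dx lat 8.995458798464544
```

>>> apply_moves:
  fingers: [0.47,0.47,0.47,0.47,0.47]
  xyz:
    - [-0.2,0,0]
    - [-0.2,0,0]
    - [-0.2,0,0]
    - [-0.2,0,0]
    - [0,0,0]
  rot:
    - [0,0,0]
    - [0,0,0]
    - [0,0,0]
    - [0,0,0]
    - [0,0,0]

```text
time: 19.23
tool_pos: [610.3, -169.6, 14.0]
orientation: [0.793, 0.609, -0.0, -0.0]
force: [-0.8, 1.6, 0.7]
opening: 40.2
grip_force: 0.5
```

>>> apply_moves:
  fingers: [0.47,0.47,0.47,0.47,0.47]
  xyz:
    - [0.4,0,0]
    - [0.8,0,0]
    - [0.8,0,0]
    - [0.4,0,0]
    - [0,0,0]
  rot:
    - [0,0,0]
    - [0,0,0]
    - [0,0,0]
    - [0,0,0]
    - [0,0,0]

```text
time: 19.65
tool_pos: [626.6, -108.4, 14.0]
orientation: [0.792, 0.61, -0.0, -0.0]
force: [1.1, -0.0, 0.3]
opening: 40.2
grip_force: 0.0
```

```bash
python3 - <<'E'
from look import *
state()
t=cams.camera("top");s=cams.camera("side");pickle.dump({"top":t,"side":s},open("m.pkl","wb"))
d0=pickle.load(open("d0.pkl","rb"))
for k,c in(("top",t),("side",s)):
    try:
        a=redtop(d0[k],(664.3,34.5))[0];b=redtop(c,(592.4,-235.6));print(k,b[0]-a+[664.3,34.5,0],b[1])
    except Exception as e: print(k,e)
# lower-face/upper-face contrast scan separately in side view (faces look at this camera): z 0..22
T=np.array([593,-249.]);n=np.array([.136,-.991]);plan([(*(T-105*n),12,97.8,5)])
E
```

```text
t 19.65 pos [ 626.6 -108.4   14. ] psi 75.17 tilt [-0.0005  0.0001] F [ 1.1 -0.   0.3] open 40.2
top min() iterable argument is empty
side [ 592.18330233 -231.83878136    0.        ] [  75   89   51   43 1189]
t 19.75 pos [ 626.3 -110.4   14. ] psi 75.11 tilt [-0.0004 -0.0006] F [-0.1 -0.5  1.2] open 40.3
rot z -0.0252 [[-0.365, -0.297, 0.016], [-0.34, -0.325, 0.016], [-0.313, -0.351, 0.016], [-0.284, -0.375, 0.016], [-0.254, -0.396, 0.016]]
```

>>> apply_moves:
  fingers: [0,0,0,0,0]
  xyz:
    - [-0.365,-0.3,0.02]
    - [-0.34,-0.325,0.02]
    - [-0.31,-0.35,0.02]
    - [-0.285,-0.375,0.02]
    - [-0.255,-0.395,0]
  rot:
    - [0,0,-0.0252]
    - [0,0,-0.0252]
    - [0,0,-0.0252]
    - [0,0,-0.0252]
    - [0,0,-0.0252]

```text
time: 20.17
tool_pos: [577.9, -146.4, 12.1]
orientation: [0.657, 0.754, -0.0, 0.0]
force: [-0.4, -1.1, 0.6]
opening: 0.4
grip_force: 0.0
```

>>> apply_moves:
  fingers: [0,0,0,0,0]
  xyz:
    - [0,0,0]
    - [-0.2,0,0]
    - [-0.2,0,0]
    - [-0.2,0,0]
    - [-0.2,0,0]
  rot:
    - [0,0,0]
    - [0,0,0]
    - [0,0,0]
    - [0,0,0]
    - [0,0,0]

```text
time: 20.58
tool_pos: [582.3, -165.3, 12.3]
orientation: [0.658, 0.753, 0.0, 0.0]
force: [0.7, 2.2, 1.6]
opening: 0.1
grip_force: 1.4
```

>>> apply_moves:
  fingers: [0,0,0,0,0]
  xyz:
    - [-0.1,0,0]
    - [-0.1,0,0]
    - [-0.1,0,0]
    - [0,0,0]
    - [0,0,0]
  rot:
    - [0,0,0]
    - [0,0,0]
    - [0,0,0]
    - [0,0,0]
    - [0,0,0]

```text
time: 21.0
tool_pos: [582.4, -171.7, 12.2]
orientation: [0.658, 0.753, 0.0, -0.0]
force: [-0.5, 4.3, 3.0]
opening: 0.1
grip_force: 1.8
```

>>> apply_moves:
  fingers: [0,0,0,0,0]
  xyz:
    - [-0.06,0,0]
    - [-0.06,0,0]
    - [0,0,0]
    - [0,0,0]
    - [0,0,0]
  rot:
    - [0,0,0]
    - [0,0,0]
    - [0,0,0]
    - [0,0,0]
    - [0,0,0]

```text
time: 21.42
tool_pos: [582.7, -174.7, 12.2]
orientation: [0.658, 0.753, 0.0, -0.0]
force: [0.1, 5.2, 3.7]
opening: 0.0
grip_force: 2.6
```

>>> apply_moves:
  fingers: [0,0,0,0,0]
  xyz:
    - [-0.06,0,0]
    - [-0.06,0,0]
    - [0,0,0]
    - [0,0,0]
    - [0,0,0]
  rot:
    - [0,0,0]
    - [0,0,0]
    - [0,0,0]
    - [0,0,0]
    - [0,0,0]

```text
time: 21.83
tool_pos: [582.7, -176.6, 12.2]
orientation: [0.658, 0.753, 0.0, -0.001]
force: [-0.6, 9.2, 5.6]
opening: -0.1
grip_force: 4.6
```

>>> apply_moves:
  fingers: [0,0,0,0,0]
  xyz:
    - [-0.06,0,0]
    - [-0.06,0,0]
    - [0,0,0]
    - [0,0,0]
    - [0,0,0]
  rot:
    - [0,0,0]
    - [0,0,0]
    - [0,0,0]
    - [0,0,0]
    - [0,0,0]

```text
time: 22.25
tool_pos: [581.9, -177.1, 12.2]
orientation: [0.658, 0.753, 0.001, -0.003]
force: [-2.6, 17.0, 10.3]
opening: 0.4
grip_force: 8.7
```

>>> apply_moves:
  fingers: [0,0,0,0,0]
  xyz:
    - [-0.06,0,0]
    - [-0.06,0,0]
    - [0,0,0]
    - [0,0,0]
    - [0,0,0]
  rot:
    - [0,0,0]
    - [0,0,0]
    - [0,0,0]
    - [0,0,0]
    - [0,0,0]

```text
time: 22.67
tool_pos: [581.0, -177.7, 12.2]
orientation: [0.659, 0.753, 0.001, -0.005]
force: [-3.6, 24.9, 15.8]
opening: -0.1
grip_force: 12.6
```

>>> apply_moves:
  fingers: [0,0,0,0,0]
  xyz:
    - [0.2,0,0]
    - [0.8,0,0]
    - [0.9,0,0]
    - [0.9,0,0]
    - [0.9,0,-0.9]
  rot:
    - [0,0,0]
    - [0,0,0]
    - [0,0,0]
    - [0,0,0]
    - [0,0,0]

```text
time: 23.08
tool_pos: [569.2, -91.8, 31.6]
orientation: [0.658, 0.753, -0.002, -0.002]
force: [0.4, 0.6, 0.3]
opening: -0.1
grip_force: 0.0
```

>>> apply_moves:
  fingers: [0,0,0,0,0]
  xyz:
    - [0.5,0,-0.95]
    - [0.5,0,-0.95]
    - [0.5,0,-0.95]
    - [0.5,0,-0.95]
    - [0.5,0,-0.95]
  rot:
    - [0,0,0]
    - [0,0,0]
    - [0,0,0]
    - [0,0,0]
    - [0,0,0]

```text
time: 23.5
tool_pos: [563.6, -30.7, 154.6]
orientation: [0.658, 0.753, -0.0, 0.001]
force: [1.1, 0.2, 0.1]
opening: -0.1
grip_force: 0.0
```

>>> apply_moves:
  fingers: [0,0,0,0,0]
  xyz:
    - [0,-0.8,-0.5]
    - [0,-0.8,-0.5]
    - [0,-0.8,-0.5]
    - [0,0,0]
    - [0,0,0]
  rot:
    - [0,0,0]
    - [0,0,0]
    - [0,0,0]
    - [0,0,0]
    - [0,0,0]

```text
time: 23.92
tool_pos: [504.1, -39.3, 191.8]
orientation: [0.658, 0.753, 0.0, 0.001]
force: [0.3, -0.0, -0.1]
opening: -0.0
grip_force: 0.0
```

```bash
python3 - <<'E'
from look import *
state();t=cams.camera("top");s=cams.camera("side");d0=pickle.load(open("d0.pkl","rb"))
for k,c in(("top",t),("side",s)):
    try: print(k,"bore",bore(c,(562.4,252.8)))
    except Exception as e: print(e)
    print(fitbase(c,(562.4,252.8),6),fitbase(c,(592,-248),8))
    try:
        a=redtop(d0[k],(664.3,34.5))[0];b=redtop(c,(592,-248));print(k,b[0]-a+[664.3,34.5,0],b[1])
    except Exception as e: print(e)
o=[]
for x1,y1,g in((690,350,[(562.4,252.8)]),(690,-150,[(592,-248)])):
    for c,z in((t,28),(s,28)): o.append(rect(c,z,x1,y1,400,300,1.5 if 0 else 1.9))
cv2.imwrite("pics/fin.png",np.vstack([np.hstack(o[:2]),np.hstack(o[2:])]))
E
```

```text
t 23.92 pos [504.1 -39.3 191.8] psi 97.67 tilt [ 0.0025 -0.0014] F [ 0.3 -0.  -0.1] open -0.0
top bore (array([562.60822802, 253.85226524, 148.        ]), array([  69,   75,   99,   94, 7180], dtype=int32))
(array([562.62538698, 255.13341114]), np.float64(-50.41740220668261)) (array([ 588.00284814, -253.22267646]), np.float64(-37.87563661523772))
top [ 596.67627892 -245.74994547    0.        ] [  41   15  100  141 9332]
side bore (array([562.17260391, 253.11686939, 148.        ]), array([  66,   81,  101,   76, 6151], dtype=int32))
(array([561.18954312, 257.60991264]), np.float64(-33.151063750377276)) (array([ 597.86085899, -240.00000134]), np.float64(-30.175256215392388))
min() iterable argument is empty
```

View pics/fin.png

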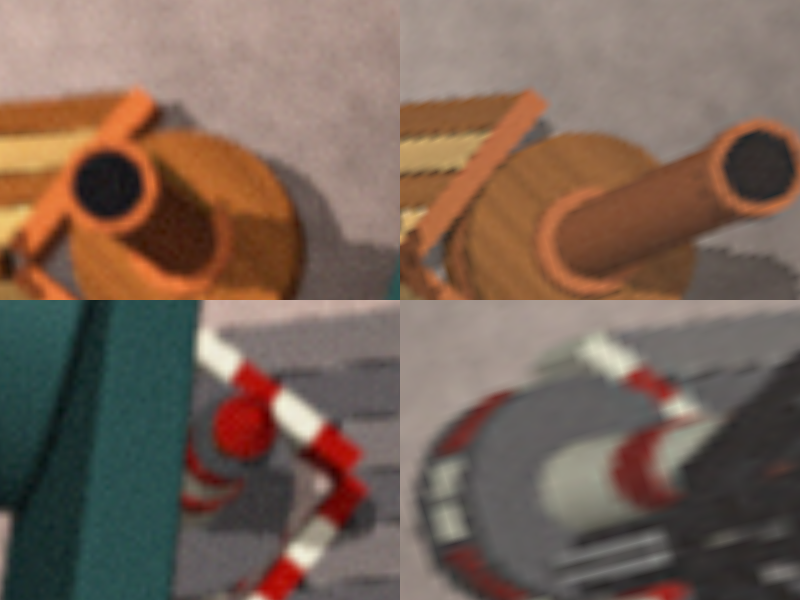

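The smokestack is visibly tangent to both copper faces in both views. The arm hides much of the lighthouse, so I'll swing it clear and measure numerically.

>>> apply_moves:
  fingers: [0,0,0,0,0]
  xyz:
    - [0.9,-0.3,-0.3]
    - [0.9,-0.3,-0.3]
    - [0.9,-0.3,-0.3]
    - [0.9,-0.3,-0.3]
    - [0.9,-0.3,-0.3]
  rot:
    - [0,0,0]
    - [0,0,0]
    - [0,0,0]
    - [0,0,0]
    - [0,0,0]

```text
time: 24.43
tool_pos: [452.0, 68.7, 228.1]
orientation: [0.658, 0.753, -0.0, -0.0]
force: [0.9, -0.3, 0.9]
opening: -0.1
grip_force: 0.0
```

>>> apply_moves:
  fingers: [0,0,0,0,0]
  xyz:
    - [0.6,0,0]
    - [0.6,0,0]
    - [0.6,0,0]
    - [0,0,0]
    - [0,0,0]
  rot:
    - [0,0,0]
    - [0,0,0]
    - [0,0,0]
    - [0,0,0]
    - [0,0,0]

```text
time: 24.85
tool_pos: [446.1, 112.9, 227.9]
orientation: [0.657, 0.754, -0.0, 0.0]
force: [-0.2, -0.1, -1.2]
opening: -0.0
grip_force: 0.0
```

```bash
python3 - <<'E'
from look import *
state();t=cams.camera("top");s=cams.camera("side");d0=pickle.load(open("d0.pkl","rb"));pickle.dump({"top":t,"side":s},open("fin.pkl","wb"))
for k,c in(("top",t),("side",s)):
    for rng in((-.5,3.6),(-.3,3.3),(0,6.28)):
        print(k,rng,fitbase(c,(592,-248),10,rng),"| baseline",fitbase(d0[k],(664,35),10,rng)[0])
# lantern cap: contrast fit of red circle at z 140, r 12
def cap(c,g,sp=10):
    u,v=proj(c,np.array([[g[0],g[1],145.]]))[0];u0,v0=int(u)-14,int(v)-14
    p=c["pixels"][v0:v0+28,u0:u0+28].astype(float);return np.hypot(0,0)
def fitcone(c,g):
    img=cv2.GaussianBlur(c["pixels"],(3,3),0).astype(float);a=np.linspace(0,6.28,60)
    ring=lambda p,r,z:np.c_[p[0]+r*np.cos(a),p[1]+r*np.sin(a),0*a+z]
    f=lambda p:-contrast(img,c,ring(p,p[2]-2,140),ring(p,p[2]+2,140))
    q=DE(f,[(g[0]-12,g[0]+12),(g[1]-12,g[1]+12),(10,16)],seed=1,tol=1e-6);return q.x,q.fun
for k,c in(("top",t),("side",s)): print("cap",k,fitcone(c,(592,-248)),fitcone(d0[k],(664,34.5)))
E
```

```text
t 24.85 pos [446.1 112.9 227.9] psi 97.81 tilt [-0.0003 -0.0004] F [-0.2 -0.1 -1.2] open -0.0
top (-0.5, 3.6) (array([ 587.7578568 , -241.55581107]), np.float64(-61.05744292914718)) | baseline [660.41951181  32.32791462]
top (-0.3, 3.3) (array([ 587.81923244, -241.50473112]), np.float64(-65.33044291766963)) | baseline [660.55481579  32.44630946]
top (0, 6.28) (array([ 593.69178981, -246.41971144]), np.float64(-50.30373716722306)) | baseline [659.31883191  31.57687553]
side (-0.5, 3.6) (array([ 596.7093713 , -238.82198304]), np.float64(-26.368412799705098)) | baseline [665.12213863  38.156907  ]
side (-0.3, 3.3) (array([ 596.73341625, -238.84862762]), np.float64(-25.763424848709246)) | baseline [664.68822485  38.1957508 ]
side (0, 6.28) (array([ 597.54033187, -238.        ]), np.float64(-22.127482250200067)) | baseline [664.96242066  38.28457207]
cap top (array([ 591.93769008, -245.91955729,   14.71697713]), np.float64(-63.42667124780693)) (array([664.81165176,  31.79961312,  14.73429457]), np.float64(-49.33972181121275))
cap side (array([ 592.19566385, -246.62128063,   14.56163432]), np.float64(-30.22631929478503)) (array([664.39371559,  32.70492035,  14.79046559]), np.float64(-49.95467003757263))
```

```bash
python3 - <<'E'
from h import *
d=pickle.load(open("d0.pkl","rb"))
for name,p,sg in(("deck",(562.5,252.7,.098),1),("mole",(592.1,-246.2,.137),-1)):
  for cn in("top","side"):
    c=d[cn];img=c["pixels"].astype(float)
    for f in(0,1):
        row=[]
        for s in range(-10,20,1):
            P=notchpts(p,sg,s/1.0)
            x,y,w=p;n=np.array([-sg*np.sin(w),sg*np.cos(w)]);l=np.array([n[1],-n[0]]);k=(1,-1)[f]
            nf=(n+k*l)/np.sqrt(2)        # into the face
            t0=(n-k*l)/np.sqrt(2);t=np.linspace(-60,10,40)[:,None]
            Q=np.array([x,y])+(60+s)*nf+t*t0
            m=samp(img,c,np.c_[Q,np.full(40,22.)]);row.append(m)
        row=np.array(row);g=np.linalg.norm(row[2:]-row[:-2],axis=2).mean(1)
        print(name,cn,"face",("l+","l-")[f],np.round(g).astype(int).tolist())
print("index i -> offset i-9 mm")
E
```

```text
deck top face l+ [18, 20, 19, 17, 13, 11, 15, 25, 35, 41, 42, 37, 29, 21, 13, 7, 4, 3, 3, 3, 5, 7, 11, 14, 17, 17, 15, 12]
deck top face l- [31, 26, 19, 12, 8, 9, 15, 25, 34, 39, 37, 30, 21, 12, 6, 3, 3, 4, 4, 6, 8, 12, 16, 21, 24, 23, 20, 16]
deck side face l+ [15, 7, 4, 4, 3, 6, 17, 30, 36, 33, 22, 11, 4, 2, 3, 2, 1, 2, 3, 4, 10, 18, 23, 25, 22, 16, 13, 11]
deck side face l- [2, 3, 3, 3, 2, 4, 10, 17, 23, 25, 23, 18, 11, 6, 5, 4, 3, 3, 3, 5, 10, 15, 19, 23, 23, 19, 16, 15]
mole top face l+ [4, 3, 4, 3, 3, 3, 5, 8, 13, 19, 23, 26, 30, 36, 35, 31, 23, 15, 8, 7, 5, 5, 4, 5, 11, 20, 29, 40]
mole top face l- [32, 35, 34, 29, 20, 11, 11, 19, 28, 35, 37, 33, 25, 17, 11, 6, 4, 4, 4, 5, 8, 13, 19, 25, 29, 29, 25, 19]
mole side face l+ [17, 15, 14, 12, 12, 12, 13, 13, 13, 13, 13, 13, 15, 17, 18, 20, 20, 20, 18, 16, 12, 8, 6, 5, 6, 9, 13, 18]
mole side face l- [6, 6, 6, 6, 7, 9, 13, 17, 20, 22, 23, 22, 20, 18, 16, 13, 10, 7, 6, 8, 11, 13, 15, 17, 19, 21, 20, 18]
index i -> offset i-9 mm
```

The cap fit puts the lighthouse at (592.1,−246.2). It touches the +x face, but the edge profile shows the −x face still about 4.5 mm away, so it isn't home yet. I'll push again from the +x side, as I did for the smokestack.

```bash
python3 - <<'E'
from look import *
p,a=state()
plan([(*p,65.9,5),(629.3,-163.1,150,65.9,16),(629.3,-163.1,12,65.9,8)])
E
```

```text
t 24.95 pos [446.1 112.1 228. ] psi 97.71 tilt [-0.0004 -0.0005] F [-0.3 -0.5 -0.2] open 0.1
t 24.95 pos [446.1 112.1 228. ] psi 97.71 tilt [-0.0004 -0.0005] F [-0.3 -0.5 -0.2] open 0.1
rot z 0.0353 [[0.0, 0.0, -0.0], [0.0, 0.0, -0.0], [0.0, 0.0, -0.0], [0.0, 0.0, -0.0], [0.0, 0.0, -0.0]]
rot z -0.0000 [[-0.441, 0.699, 0.195], [-0.441, 0.699, 0.195], [-0.441, 0.699, 0.195], [-0.441, 0.699, 0.195], [-0.441, 0.699, 0.195], [-0.441, 0.699, 0.195], [-0.441, 0.699, 0.195], [-0.441, 0.699, 0.195], [-0.441, 0.699, 0.195], [-0.441, 0.699, 0.195], [-0.441, 0.699, 0.195], [-0.441, 0.699, 0.195], [-0.441, 0.699, 0.195], [-0.441, 0.699, 0.195], [-0.441, 0.699, 0.195], [-0.441, 0.699, 0.195]]
rot z -0.0000 [[0.0, 0.0, 0.69], [0.0, 0.0, 0.69], [0.0, 0.0, 0.69], [0.0, 0.0, 0.69], [0.0, 0.0, 0.69], [0.0, 0.0, 0.69], [0.0, 0.0, 0.69], [0.0, 0.0, 0.69]]
```

>>> apply_moves:
  fingers: [0,0,0,0,0]
  xyz:
    - [0,0,0]
    - [0,0,0]
    - [0,0,0]
    - [0,0,0]
    - [0,0,0]
  rot:
    - [0,0,0.0353]
    - [0,0,0.0353]
    - [0,0,0.0353]
    - [0,0,0.0353]
    - [0,0,0.0353]

```text
time: 25.37
tool_pos: [446.0, 111.5, 228.2]
orientation: [0.841, 0.541, -0.0, 0.0]
force: [0.0, -1.1, 0.2]
opening: -0.5
grip_force: 0.0
```

>>> apply_moves:
  fingers: [0,0,0,0,0]
  xyz:
    - [-0.47,0.745,0.208]
    - [-0.47,0.745,0.208]
    - [-0.47,0.745,0.208]
    - [-0.47,0.745,0.208]
    - [-0.47,0.745,0.208]
  rot:
    - [0,0,0]
    - [0,0,0]
    - [0,0,0]
    - [0,0,0]
    - [0,0,0]

```text
time: 25.78
tool_pos: [507.4, 18.9, 202.0]
orientation: [0.839, 0.544, -0.0, 0.0]
force: [1.3, -0.2, 1.1]
opening: 0.2
grip_force: 0.0
```

>>> apply_moves:
  fingers: [0,0,0,0,0]
  xyz:
    - [-0.47,0.745,0.208]
    - [-0.47,0.745,0.208]
    - [-0.47,0.745,0.208]
    - [-0.47,0.745,0.208]
    - [-0.47,0.745,0.208]
  rot:
    - [0,0,0]
    - [0,0,0]
    - [0,0,0]
    - [0,0,0]
    - [0,0,0]

```text
time: 26.2
tool_pos: [568.2, -73.0, 175.8]
orientation: [0.839, 0.544, -0.0, -0.0]
force: [-0.8, 0.4, -0.1]
opening: -0.1
grip_force: 0.0
```

>>> apply_moves:
  fingers: [0,0,0,0,0]
  xyz:
    - [-0.47,0.745,0.208]
    - [-0.47,0.745,0.208]
    - [-0.47,0.745,0.208]
    - [-0.47,0.745,0.208]
    - [-0.47,0.745,0.208]
  rot:
    - [0,0,0]
    - [0,0,0]
    - [0,0,0]
    - [0,0,0]
    - [0,0,0]

```text
time: 26.62
tool_pos: [629.1, -164.8, 149.6]
orientation: [0.839, 0.544, -0.0, -0.0]
force: [1.0, -0.0, -0.1]
opening: 0.0
grip_force: 0.0
```

>>> apply_moves:
  fingers: [0,0,0,0,0]
  xyz:
    - [0,0,0]
    - [0,0,0.9]
    - [0,0,0.9]
    - [0,0,0.9]
    - [0,0,0.9]
  rot:
    - [0,0,0]
    - [0,0,0]
    - [0,0,0]
    - [0,0,0]
    - [0,0,0]

```text
time: 27.03
tool_pos: [628.3, -163.2, 59.4]
orientation: [0.839, 0.544, -0.0, -0.0]
force: [0.1, -0.0, 0.0]
opening: 0.1
grip_force: 0.0
```

```bash
python3 - <<'E'
from look import *
state();plan([(629.3,-163.1,12,65.9,3)])
E
```

```text
t 27.03 pos [ 628.3 -163.2   59.4] psi 65.87 tilt [-0.0002 -0.    ] F [ 0.1 -0.   0. ] open 0.1
t 27.03 pos [ 628.3 -163.2   59.4] psi 65.87 tilt [-0.0002 -0.    ] F [ 0.1 -0.   0. ] open 0.1
rot z -0.0001 [[0.006, 0.012, 0.632], [0.006, 0.012, 0.632], [0.006, 0.012, 0.632]]
```

>>> apply_moves:
  fingers: [0,0,0,0,0]
  xyz:
    - [0,0.02,0.8]
    - [0,0.02,0.8]
    - [0,0,0.28]
    - [0,0,0]
    - [-0.2,0,0]
  rot:
    - [0,0,0]
    - [0,0,0]
    - [0,0,0]
    - [0,0,0]
    - [0,0,0]

```text
time: 27.45
tool_pos: [627.7, -167.1, 13.5]
orientation: [0.839, 0.544, 0.0, -0.0]
force: [-0.2, -1.3, 0.7]
opening: 0.1
grip_force: 0.0
```

>>> apply_moves:
  fingers: [0,0,0,0,0]
  xyz:
    - [-0.2,0,0]
    - [-0.2,0,0]
    - [-0.16,0,0]
    - [0,0,0]
    - [0,0,0]
  rot:
    - [0,0,0]
    - [0,0,0]
    - [0,0,0]
    - [0,0,0]
    - [0,0,0]

```text
time: 27.87
tool_pos: [622.1, -180.7, 14.1]
orientation: [0.839, 0.544, 0.0, 0.0]
force: [0.1, 0.1, 0.4]
opening: -0.1
grip_force: 0.0
```

>>> apply_moves:
  fingers: [0,0,0,0,0]
  xyz:
    - [-0.06,0,0]
    - [-0.06,0,0]
    - [-0.06,0,0]
    - [0,0,0]
    - [0,0,0]
  rot:
    - [0,0,0]
    - [0,0,0]
    - [0,0,0]
    - [0,0,0]
    - [0,0,0]

```text
time: 28.28
tool_pos: [620.4, -182.9, 13.7]
orientation: [0.839, 0.544, 0.001, -0.001]
force: [0.1, 4.8, 3.2]
opening: -0.2
grip_force: 2.4
```

>>> apply_moves:
  fingers: [0,0,0,0,0]
  xyz:
    - [-0.06,0,0]
    - [-0.06,0,0]
    - [0,0,0]
    - [0,0,0]
    - [0,0,0]
  rot:
    - [0,0,0]
    - [0,0,0]
    - [0,0,0]
    - [0,0,0]
    - [0,0,0]

```text
time: 28.7
tool_pos: [618.9, -184.7, 13.7]
orientation: [0.839, 0.544, 0.001, -0.001]
force: [1.4, 7.9, 4.5]
opening: 0.0
grip_force: 3.9
```

>>> apply_moves:
  fingers: [0,0,0,0,0]
  xyz:
    - [-0.06,0,0]
    - [-0.06,0,0]
    - [0,0,0]
    - [0,0,0]
    - [0,0,0]
  rot:
    - [0,0,0]
    - [0,0,0]
    - [0,0,0]
    - [0,0,0]
    - [0,0,0]

```text
time: 29.12
tool_pos: [617.5, -186.6, 13.7]
orientation: [0.839, 0.544, 0.001, -0.002]
force: [0.3, 11.0, 5.2]
opening: -0.0
grip_force: 5.0
```

The base is sliding along the +x face as intended. I'll keep going until it stops.

>>> apply_moves:
  fingers: [0,0,0,0,0]
  xyz:
    - [-0.06,0,0]
    - [-0.06,0,0]
    - [0,0,0]
    - [0,0,0]
    - [0,0,0]
  rot:
    - [0,0,0]
    - [0,0,0]
    - [0,0,0]
    - [0,0,0]
    - [0,0,0]

```text
time: 29.53
tool_pos: [617.4, -186.8, 13.7]
orientation: [0.839, 0.544, 0.003, -0.003]
force: [4.9, 19.8, 4.5]
opening: -0.2
grip_force: 10.4
```

>>> apply_moves:
  fingers: [0,0,0,0,0]
  xyz:
    - [-0.06,0,0]
    - [-0.06,0,0]
    - [0,0,0]
    - [0,0,0]
    - [0,0,0]
  rot:
    - [0,0,0]
    - [0,0,0]
    - [0,0,0]
    - [0,0,0]
    - [0,0,0]

```text
time: 29.95
tool_pos: [617.4, -186.9, 13.8]
orientation: [0.84, 0.543, 0.004, -0.004]
force: [10.2, 29.8, 5.0]
opening: 0.0
grip_force: 15.7
```

It has hit a hard stop: the TCP is stationary and the force is rising inside the notch's cone. I'll retract and verify.

>>> apply_moves:
  fingers: [0,0,0,0,0]
  xyz:
    - [0.3,0,0]
    - [0.8,0,0]
    - [0.9,0,0]
    - [0.9,0,0]
    - [0.9,0,-0.9]
  rot:
    - [0,0,0]
    - [0,0,0]
    - [0,0,0]
    - [0,0,0]
    - [0,0,0]

```text
time: 30.37
tool_pos: [650.9, -106.7, 32.2]
orientation: [0.839, 0.544, -0.003, -0.003]
force: [0.5, 0.2, 0.1]
opening: -0.2
grip_force: 0.0
```

>>> apply_moves:
  fingers: [0,0,0,0,0]
  xyz:
    - [0.4,0,-0.95]
    - [0.4,0,-0.95]
    - [0.4,0,-0.95]
    - [0.4,0,-0.95]
    - [0.4,0,-0.95]
  rot:
    - [0,0,0]
    - [0,0,0]
    - [0,0,0]
    - [0,0,0]
    - [0,0,0]

```text
time: 30.78
tool_pos: [674.3, -62.1, 155.8]
orientation: [0.839, 0.544, -0.0, -0.0]
force: [0.7, -0.2, -0.4]
opening: 0.2
grip_force: 0.0
```

>>> apply_moves:
  fingers: [0,0,0,0,0]
  xyz:
    - [0.4,-0.8,-0.5]
    - [0.4,-0.8,-0.5]
    - [0.4,-0.8,-0.5]
    - [0.4,-0.8,-0.5]
    - [0.4,-0.8,-0.5]
  rot:
    - [0,0,0]
    - [0,0,0]
    - [0,0,0]
    - [0,0,0]
    - [0,0,0]

```text
time: 31.2
tool_pos: [602.5, 24.5, 217.7]
orientation: [0.839, 0.544, -0.0, -0.0]
force: [-0.2, 0.6, 0.1]
opening: 0.2
grip_force: 0.0
```

>>> apply_moves:
  fingers: [0,0,0,0,0]
  xyz:
    - [0.6,-0.6,0]
    - [0.6,-0.6,0]
    - [0.6,0,0]
    - [0,0,0]
    - [0,0,0]
  rot:
    - [0,0,0]
    - [0,0,0]
    - [0,0,0]
    - [0,0,0]
    - [0,0,0]

```text
time: 31.62
tool_pos: [595.1, 77.3, 217.1]
orientation: [0.839, 0.545, 0.0, 0.0]
force: [-0.2, 0.2, 0.3]
opening: -0.2
grip_force: 0.0
```

```bash
python3 - <<'E'
from look import *
state();t=cams.camera("top");s=cams.camera("side");d0=pickle.load(open("d0.pkl","rb"))
def fitcone(c,g):
    img=cv2.GaussianBlur(c["pixels"],(3,3),0).astype(float);a=np.linspace(0,6.28,60)
    ring=lambda p,r,z:np.c_[p[0]+r*np.cos(a),p[1]+r*np.sin(a),0*a+z]
    f=lambda p:-contrast(img,c,ring(p,p[2]-2,140),ring(p,p[2]+2,140))
    q=DE(f,[(g[0]-12,g[0]+12),(g[1]-12,g[1]+12),(10,16)],seed=1,tol=1e-6);return q.x.round(1),q.fun
for k,c in(("top",t),("side",s)): print(k,"cap",fitcone(c,(590,-250)),"bore",bore(c,(562.4,252.8))[0].round(1))
# bystanders unmoved? mean change in patches vs start
for nm,(x,y,z) in dict(tin=(392,311,37),weight=(735,195,23),rasp=(360,-330,11)).items():
    for k,c in(("side",s),("top",t)):
        u,v=proj(c,np.array([[x,y,z]]))[0].astype(int);A=[q["pixels"][v-22:v+22,u-22:u+22].astype(int) for q in(c,d0[k])]
        print(nm,k,"share changed %.3f"%(np.abs(A[0]-A[1]).max(2)>40).mean())
E
```

```text
t 31.62 pos [595.1  77.3 217.1] psi 66.02 tilt [ 0.0006 -0.0004] F [-0.2  0.2  0.3] open -0.2
top cap (array([ 588.3, -250.2,   14.3]), np.float64(-81.05175934643134)) bore [555.6 259.3 148. ]
side cap (array([ 588.8, -250.8,   13.9]), np.float64(-29.734584090151454)) bore [562.2 253.1 148. ]
tin side share changed 0.000
tin top share changed 0.867
weight side share changed 0.000
weight top share changed 0.875
rasp side share changed 0.449
rasp top share changed 0.486
```

```bash
python3 - <<'E'
from look import *
d0=pickle.load(open("d0.pkl","rb"))["top"]["pixels"];t=cams.camera("top")["pixels"]
T=d0[228:324,380:402];m=cv2.matchTemplate(t[208:344,350:432],T,cv2.TM_CCOEFF_NORMED);_,v,_,l=cv2.minMaxLoc(m);print(v,(l[0]+350-380,l[1]+208-228))
T=d0[228:266,384:402];m=cv2.matchTemplate(t[208:300,360:432],T,cv2.TM_CCOEFF_NORMED);_,v,_,l=cv2.minMaxLoc(m);print("handle",v,(l[0]+360-384,l[1]+208-228))
E
```

```text
0.40490826964378357 (0, 0)
handle 0.6551322937011719 (1, 0)
```

```bash
python3 - <<'E'
from h import *
from workcell import ticket
d0=pickle.load(open("d0.pkl","rb"))
for f in("fin.pkl","mole.pkl","m.pkl"):
    d=pickle.load(open(f,"rb"))
    T=d0["top"]["pixels"][228:324,380:402];m=cv2.matchTemplate(d["top"]["pixels"][218:334,370:412],T,cv2.TM_CCOEFF_NORMED);_,v,_,l=cv2.minMaxLoc(m);print(f,v,(l[0]-10,l[1]-10))
print(ticket.sign_off())
E
```

```text
fin.pkl 0.5664141774177551 (0, 0)
mole.pkl 0.5954563617706299 (0, 0)
m.pkl -0.026415249332785606 (10, -8)
the job is handed in; nothing more can be done
None
```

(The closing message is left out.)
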